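Tip a viewing slide out of its tray and lay it on the light block

ROBOT

A 6-joint arm with a two-finger parallel gripper is mounted at the origin on the work surface. World frame = base frame: x ahead of the robot, y to its left, z up, the work surface at z = 0. Lengths are in m, angles in rad, forces in N, time in s.
With the tool pointing down it reaches from about 0.4 to 0.825 m from the base axis. Payload 7 kg.
Tool frame: the origin (TCP) lies on the mounting face of the last link; the fingertips stand 178 mm ahead of it and the grasp point (between the pads) lies arm.grip_depth ahead of it (arm.grip_depth is the distance from the TCP to the grasp point, in m); z points along the fingers, y is the direction in which the jaws open and shut (so a half turn about z gives the same grasp; the last joint's range is limited). The gripper opens to 88 mm and grips with 3 to 60 N. Pads are 19 mm wide; open, the fingers measure 130 mm over their backs; the gripper's body (78 mm by 193 mm) begins 47 mm behind the grasp point.
Start: joints at [-0.895, 0.359, 0.012, 0, -1.224, -0.288], TCP at [0.255, -0.625, 0.405] pointing down, gripper open.
Joint ranges: [-3.07, 3.07], [-1.43, 2.12], [-1.02, 1.25], [-3.03, 1.67], [-3.05, -0], [-3.03, 3.03]. Speed limits (rad/s): [2.39, 2.39, 3.01, 3.14, 3.14, 3.14].

INTERFACE

Orientations are given as [roll, pitch, yaw] about the fixed x, y, z axes, in that order (R = Rz(yaw) Ry(pitch) Rx(roll)).
In Python, from station import arm gives the robot as it stands.
- The arm moves only by the tool carry_out, never from a script. Its argument "targets" is a list that holds one entry, the list of rows, each a list of 7 numbers: the turn, a rotation vector about the tool's x, y, z in units of 8 degrees (1.0 is 8 degrees), then the shift along the tool's x, y, z in units of 2.5 cm (1.0 is 2.5 cm), then the opening, from -1 (shut) to 1 (fully open). A call has 1 to 20 rows; each row shifts and turns the commanded pose from where the row before left it, along the tool's axes as they then stand; what a row does not reach is not made up. A row lasts 1/8 s, in which the tool goes at most 62.5 mm and 10.7 degrees, less where a joint would pass 70% of its speed; a pose out of reach is approached as far as the arm can. A call with a number of a shift or a turn outside -1 to 1 is refused whole. A call with a gripper value outside its range is refused whole. The fingers move at their own pace and stop on an object; "squeeze" is the grip in N (left out, the last holds). Time passes only in rows, so rows that do not move let the fingers close. It gives the time, the measured TCP pose, the force and the opening at its end, in the units of the state.
- arm.get_state(): the state, without advancing time (a new reading comes with each control period).
- arm.grab_frame(name): name is "scene" or "top" or "wrist"; returns (picture, depth): 480x640x3 uint8, red, green, blue; 480x640 float32, m along the optical axis (not along the pixel's ray), 0 where there is no reading.
- arm.camera_model(name): a dict with "camera_matrix" (3x3 intrinsics, pixels), "world_from_camera" (4x4, takes a point from camera to world coordinates). Camera axes: x right, y down, z forward; pixel columns grow to the right and rows downward; lengths in m; the calibration is good to about 2 mm. A picture is of the moment at which its call begins: read the wrist's pose just before it. camera_model takes no time and is no camera call; for the wrist camera it gives the pose at the moment of the call.
- arm.job_done(): hands the job in, once; it reports no verdict.
Trained networks look in the newest picture that a camera, given by its name, has taken for a name from the list of things; names that differ only in an ending like _2 or _b are one class to them, and where a whole thing is asked for, a point or a joint stands for the part that bears it (a point fixed in the world has none). Each returns a list of dicts, best first, with "conf" (0 to 1); they miss things now and then, are a little off and sometimes report something else, mostly with a low value. They report only what shows in the picture. A call takes as long as a camera call. They do not tell look-alikes from the thing itself.
- arm.spot_in(camera, query): "point" ([row, column] in pixels, amid what is visible of it).
- arm.landmark_of(camera, query): "point" ([row, column] in pixels: a listed point, or the origin of a listed thing).
The state is a dict: "t": time; "q": joint angles; "qd": joint speeds; "joint_efforts": joint torques, N m; "eef_pos": TCP position; "ee_rot": TCP orientation; "force": force on the tool from outside, world axes, zero at the start; "moment": the same for the moment, N m; "width": finger opening in m.
Only numpy, scipy, OpenCV 4.12 (cv2) and the standard library are available. Lean on these libraries where they do the work, as an engineer would, in place of code of your own. Each camera call takes 0.05 s, during which the arm holds its last target.

TASK

Get the framed viewing slide out of its storage tray: press down its red-tabbed end, over the well, until the slide tips up, and let go so that it stays leaning there by itself. Then take it out and stand it on the little easel, leaning back lengthwise with its red tab at the bottom; let go, and take it again, now that its long sides are free, to lay it gently face up, flat and centred along the narrow light block. Never let it fall on the desk, and leave the loose things on the desk where they are.

Things in the scene. Friction and masses are not known exactly. Their poses are not given: they have to be found in the camera images.
- slide: rigid flat slide, 100 x 56 x 5 mm (x, y, z), 40 to 85 g: white frame, amber window, red tab 14 mm wide across its +x end. Origin: centre of its underside; x along its length towards the tab, z out of its face. It starts face up in the tray's pocket, nearly flush, x along the tray's x, its centre 3 to 5 mm on the -x side of the ridge, so about 46 mm of the tab end hang over the well.
- tray: fixed grey and green tray, 120 x 72 mm; origin on the desk under the ridge, x towards the well. Pocket: x -56 to 0 mm, floor 55 mm above the desk, 60 mm wide between green side walls 77 mm high; behind x = -10 mm the floor is two 12 mm side rails, with an open notch 36 mm wide, 47 mm deep, between them. Low stops (60 mm high) at the back corners.
- tray_ridge (a point): middle of the ridge between pocket and well, 55 mm above the desk. Slide pressed 26 mm beyond it, until the fingertips are 17 mm below this level: it turns about the ridge (friction about 0.6), slides down and then stays leaning about 57 degrees from level, tab at the well's foot, other end about 36 mm above the ridge. If it falls back flat, press again, a little deeper.
- tray_well (a point): middle of the well's floor, 8 mm above the desk. The well, x 0 to 52 mm at the top and 60 mm wide, is 47 mm deep; its black far wall slopes inwards, so its foot is 32 mm long. Its rim stands 60 mm above the desk.
- easel: fixed white easel on a wooden foot 110 x 46 mm; origin on the desk under the foot's centre. Its board, 40 mm wide, 98 mm long, leans 55 degrees (0.96 rad) from level and faces +x and up: bottom at the +x side, top at -x. A lip at its bottom, square to it, 40 mm wide, stands out 15 mm; board and lip meet at x = 30 mm, 22 mm above the desk.
- easel_seat (a point): middle of the slide (centre of length, width and thickness) when it stands lengthwise on the easel, underside on the board, tab end on the lip, 8 mm overhang each side: 3.4 mm to +x of the easel's origin, 64.4 mm above the desk.
- viewer: fixed aluminium light block with a white lit top, 94 x 40 mm, 48 mm high, on a black foot 110 x 46 x 6 mm; origin on the desk under its centre, x along its length. The slide is wider (8 mm overhang each side) and 3 mm longer at each end.
- viewer_top (a point): centre of the light block's top face, 48 mm above the desk.
- eraser: loose eraser, 45 x 18 x 12 mm, white with a blue sleeve, lying; leave alone.
- marker: loose pen, black with a green cap, 130 x 12 x 12 mm, lying along its x; leave alone.
- paper_cup: loose paper cup, 72 mm across, 80 mm high, upright; leave alone.
- mouse: loose black computer mouse, 105 x 62 x 35 mm; leave alone.
- sticky_notes: loose yellow pad of notes, 75 x 75 x 14 mm; leave alone.
- stapler: loose blue stapler, 120 x 34 x 40 mm; leave alone.
- glue_stick: loose orange glue stick, upright, 28 mm across, 90 mm high; leave alone.
Not all that is in view belongs to the job. Leave any orange look-alike of the easel alone.

How it is judged:
By the outcome, as a careful person would: the job done as asked, in the order asked, and still so for the second after the job is handed in, with the robot touching nothing.
It also fails if it takes over 72 s, if anything falls off the work surface, if the arm or the gripper's body presses on something with over 40 N, if the wrist force passes 120 N, or if a joint passes its speed limit or range.

## Working session

There is one attempt and no reset: what is moved stays moved. The work goes in short steps, Python scripts to look and compute and a tool call to move; the robot and the scene stay as the last step left them, time stands still between calls to the robot, and variables do not carry over. Pictures are saved under pics/ and viewed, and the job is handed in when it is done.

Besides the shell and the picture viewer there is one more tool, called after ">>>" as a command line: name --argument value ..., lists and objects as JSON in quotes. carry_out: Moves the arm, as the interface text tells. Its arguments: {"type":"object","properties":{"targets":{"type":"array"},"squeeze":{"type":"number"}},"required":["targets"]}

```bash
ls; mkdir -p pics
python3 - <<'E'
from station import arm
import cv2
print(arm.get_state()); print(arm.grip_depth)
for c in ["scene","top","wrist"]:
    p,d=arm.grab_frame(c); cv2.imwrite(f"pics/{c}0.png",p[:,:,::-1]); 
    import numpy as np; np.save(f"pics/{c}0d.npy",d)
    m=arm.camera_model(c); print(c,m)
    for q in ["slide","tray","tray_ridge","tray_well","easel","easel_seat","viewer","viewer_top"]:
        if c!="wrist":
            print(q,[(np.round(x["point"]).tolist(),round(x["conf"],2)) for x in arm.landmark_of(c,q)])
E
```

```text
pics
{'t': 0.0, 'q': array([-8.94916487e-01,  3.59402025e-01,  1.10765806e-02, -3.86440802e-04,
       -1.22408033e+00, -2.88124881e-01]), 'qd': array([-0.00169364,  0.0006119 ,  0.00038269,  0.00173396, -0.00080985,
        0.00082017]), 'joint_efforts': array([-1.66404584e-04, -5.82722425e+01,  2.93034464e+01,  6.99691951e+00,
        6.51130467e-03, -1.88996282e-04]), 'eef_pos': array([ 0.25517742, -0.62470547,  0.40371382]), 'ee_rot': array([ 3.13994632e+00, -1.09077450e-04, -2.75396921e+00]), 'force': array([0.67461191, 0.56405872, 0.72337235]), 'moment': array([ 0.00202827, -0.00452844, -0.03165956]), 'width': 0.08741239837252335}
0.1593
scene {'camera_matrix': array([[461.55794417,   0.        , 320.23544084],
       [  0.        , 461.55794417, 241.75590527],
       [  0.        ,   0.        ,   1.        ]]), 'world_from_camera': array([[ 0.62750387,  0.41074566, -0.66145816,  1.38019676],
       [ 0.77835204, -0.35293078,  0.51923787, -0.58300851],
       [-0.02017424, -0.84067108, -0.54117015,  0.71524095],
       [ 0.        ,  0.        ,  0.        ,  1.        ]])}
sl
[... 1054 characters left out ...]
 0.8)]
easel_seat [([265.0, 423.0], 0.72), ([242.0, 495.0], 0.67), ([274.0, 215.0], 0.44)]
viewer [([272.0, 315.0], 0.95)]
viewer_top [([268.0, 317.0], 0.64)]
wrist {'camera_matrix': array([[387.2031244 ,   0.        , 318.50852834],
       [  0.        , 387.2031244 , 235.18899338],
       [  0.        ,   0.        ,   1.        ]]), 'world_from_camera': array([[-3.78444376e-01,  8.86053510e-01,  2.67748074e-01,
         1.83311325e-01],
       [ 9.25623979e-01,  3.62366458e-01,  1.09136612e-01,
        -6.54740612e-01],
       [-3.22043294e-04,  2.89136174e-01, -9.57287924e-01,
         3.84149306e-01],
       [ 0.00000000e+00,  0.00000000e+00,  0.00000000e+00,
         1.00000000e+00]])}
```

View pics/top0.png

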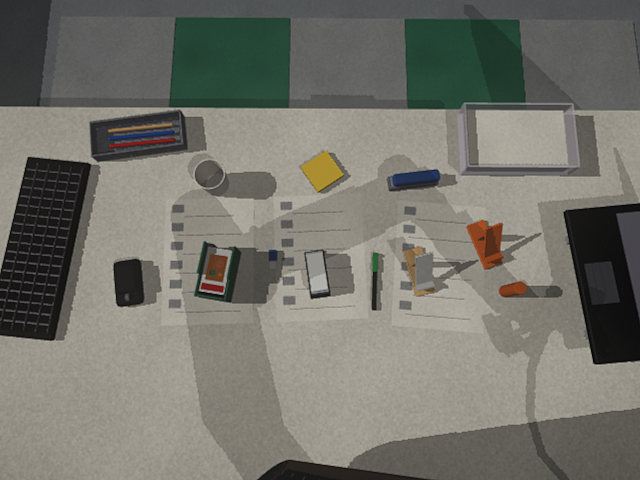

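View pics/scene0.png

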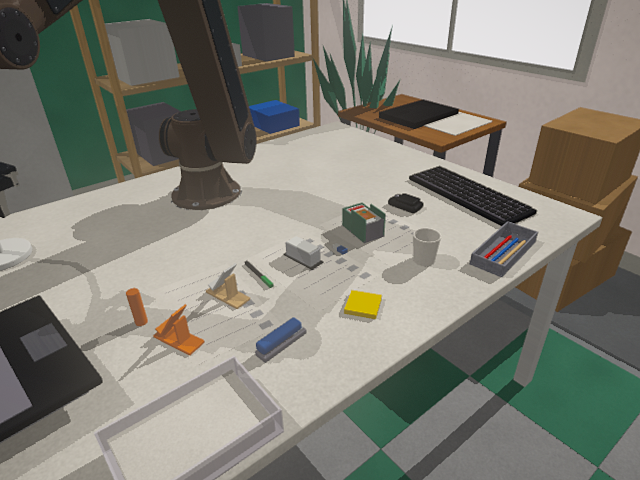

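The top view shows the tray at about (217,272) with its red tab on the robot's side. The viewer is at (316,273), the white easel at (420,270), and the orange look-alike at (487,243). Next I measure coarse world positions.

```bash
cat > h.py <<'E'
import numpy as np, cv2
from scipy.spatial.transform import Rotation as Rn
def cloud(d,m):
    K=m["camera_matrix"];T=m["world_from_camera"]
    v,u=np.mgrid[0:d.shape[0],0:d.shape[1]]
    P=np.stack([(u-K[0,2])/K[0,0]*d,(v-K[1,2])/K[1,1]*d,d],-1)
    return P@T[:3,:3].T+T[:3,3]
def ray(m,rc,z):
    K=m["camera_matrix"];T=m["world_from_camera"]
    r=T[:3,:3]@np.array([(rc[1]-K[0,2])/K[0,0],(rc[0]-K[1,2])/K[1,1],1]);o=T[:3,3]
    return o+r*(z-o[2])/r[2]
def proj(m,P):
    K=m["camera_matrix"];T=m["world_from_camera"]
    p=(np.atleast_2d(P)-T[:3,3])@T[:3,:3]
    return np.stack([p[:,0]/p[:,2]*K[0,0]+K[0,2],p[:,1]/p[:,2]*K[1,1]+K[1,2]],-1)
E
python3 - <<'E'
from station import arm
from h import *
m=arm.camera_model("top");d=np.load("pics/top0d.npy");p=cv2.imread("pics/top0.png")
C=cloud(d,m)
for n,(u0,u1,v0,v1) in dict(tray=(190,248,235,308),viewer=(298,336,242,302),easel=(400,445,240,300)).items():
    S=C[v0:v1,u0:u1].reshape(-1,3); 
    for lo,hi in [(0.004,.03),(.03,.044),(.044,.052),(.052,.066),(.066,.09),(.09,.13)]:
        k=(S[:,2]>lo)&(S[:,2]<hi)
        if k.sum()>15:
            Q=S[k]; r=cv2.minAreaRect(Q[:,:2].astype(np.float32)*1000); print(n,lo,hi,k.sum(),np.round(r[0],1),np.round(r[1],1),round(r[2],1),np.round(np.median(Q[:,2]),4))
print([np.round(ray(m,a,z),3) for a,z in [((270,217),.055),((285,218),.008),((268,317),.048),((271,418),0),((265,423),.064)]])
cv2.imwrite("pics/crop0.png",cv2.resize(p[225:320,180:450],None,fx=2.9,fy=2.9,interpolation=cv2.INTER_CUBIC))
E
```

```text
tray 0.004 0.03 319 [545.2 246.3] [167.9 133.8] 0.1 0.0057
tray 0.03 0.044 92 [535.5 235.7] [ 67.1 119.9] 80.6 0.0397
tray 0.044 0.052 94 [534.9 236.2] [ 68.2 118.7] 80.4 0.0489
tray 0.052 0.066 1499 [535.9 238.3] [ 73.1 120.2] 80.3 0.0602
tray 0.066 0.09 251 [548.2 236.6] [72.7 92.9] 80.9 0.0762
viewer 0.004 0.03 199 [544.4  17.4] [ 86.2 137.6] 89.9 0.0058
viewer 0.03 0.044 75 [536.6  15.4] [95.8 39.9] 8.7 0.043
viewer 0.044 0.052 669 [537.8  15.6] [93.5 39.3] 8.6 0.048
easel 0.004 0.03 630 [ 549.8 -229.4] [100.5 138.8] 88.5 0.0085
easel 0.03 0.044 105 [ 533.2 -223.1] [64.3 39.7] 11.2 0.0352
easel 0.044 0.052 56 [ 544.3 -221.2] [33.6 38.3] 3.3 0.0484
easel 0.052 0.066 90 [ 540.8 -220.2] [13.  39.2] 8.3 0.0591
easel 0.066 0.09 162 [ 552.3 -218. ] [23.8 40.9] 9.3 0.0783
easel 0.09 0.13 91 [ 565.6 -214.7] [11.3 39.5] 15.5 0.0951
[array([0.54 , 0.237, 0.055]), array([0.511, 0.243, 0.008]), array([0.546, 0.016, 0.048]), array([ 0.546, -0.219,  0.   ]), array([ 0.551, -0.218,  0.064])]
```

View pics/crop0.png

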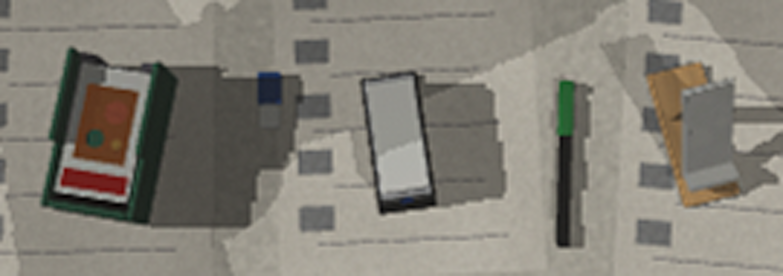

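Run:
```python
from station import arm
print([a for a in dir(arm) if not a.startswith('__')])
```

```text
['Unreachable', 'camera_model', 'get_state', 'grab_frame', 'grip_depth', 'job_done', 'landmark_of', 'spot_in']
```

>>> carry_out --targets '[[[0,0,0,-0.82,0.54,0,1],[0,0,0,-0.82,0.54,0,1],[0,0,0,-0.82,0.54,0,1],[0,0,0,-0.82,0.54,0,1],[0,0,0,-0.82,0.54,0,1],[0,0,0,-0.82,0.54,0,1],[0,0,0,-0.82,0.54,0,1],[0,0,0,-0.82,0.54,0,1],[0,0,0,-0.82,0.54,0,1],[0,0,0,-0.82,0.54,0,1],[0,0,0,-0.82,0.54,0,1],[0,0,0,-0.82,0.54,0,1],[0,0,0,-0.82,0.54,0,1],[0,0,0,-0.82,0.54,0,1],[0,0,0,-0.82,0.54,0,1],[0,0,0,-0.82,0.54,0,1],[0,0,0,-0.82,0.54,0,1],[0,0,0,-0.82,0.54,0,1],[0,0,0,-0.82,0.54,0,1],[0,0,0,-0.82,0.54,0,1]]]'

```text
t: 3.45
eef_pos: [0.5329, -0.2184, 0.4049]
ee_rot: [-3.142, 0.0, -2.753]
force: [-0.2, -0.3, 0.1]
width: 0.0872
```

```bash
cat >> h.py <<'E'
def snap(arm,name):
    m=arm.camera_model("wrist"); s=arm.get_state()
    p,d=arm.grab_frame("wrist"); cv2.imwrite(f"pics/{name}.png",p[:,:,::-1]); np.savez(f"pics/{name}.npz",d=d,K=m["camera_matrix"],T=m["world_from_camera"])
    with open("qlog.txt","a") as f: f.write(repr((s["q"].tolist(),s["eef_pos"].tolist(),s["ee_rot"].tolist()))+"\n")
    return p,d,m,s
def load(name):
    z=np.load(f"pics/{name}.npz"); return z["d"],dict(camera_matrix=z["K"],world_from_camera=z["T"])
E
python3 - <<'E'
from station import arm
from h import *
p,d,m,s=snap(arm,"w_easel")
for q in ["easel","easel_seat"]:
    for x in arm.landmark_of("wrist",q): print(q,np.round(x["point"]),round(x["conf"],2),np.round(ray(m,x["point"],0 if q=="easel" else .0644),4))
print(s["q"])
E
```

```text
easel [209. 146.] 0.88 [ 0.6094 -0.3767  0.    ]
easel [211. 312.] 0.78 [ 0.547  -0.2202  0.    ]
easel_seat [222. 310.] 0.83 [ 0.5423 -0.2233  0.0644]
easel_seat [226. 115.] 0.61 [ 0.6091 -0.3766  0.0644]
[-4.93968451e-02  1.96388327e-01 -2.11749034e-01 -1.41291044e-04
 -1.16223842e+00 -1.13303933e+00]
```

View pics/w_easel.png

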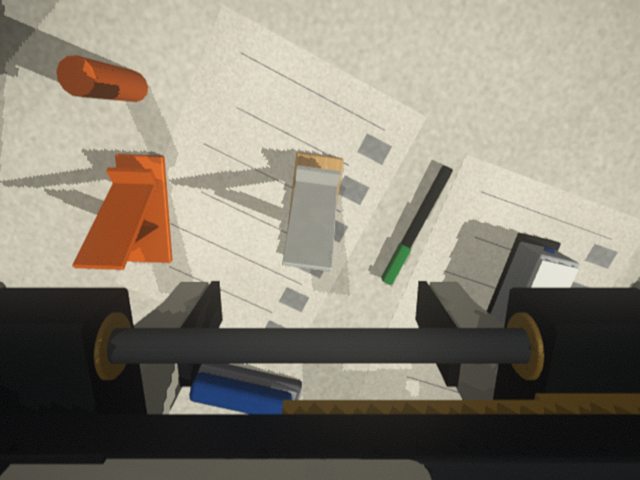

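The wrist view shows the white easel at about (312,215), with its lip towards the top of the picture (the robot side). The orange look-alike is at (130,210). Now I fit the board.

```bash
cat > easelfit.py <<'E'
from h import *
from scipy.optimize import least_squares
d,m=load("w_easel"); C=cloud(d,m)
S=C[145:285,265:350].reshape(-1,3); S=S[(d[145:285,265:350].ravel()>0)]
f=S[(S[:,2]>.035)&(S[:,2]<.1)]
c=f.mean(0)
for _ in range(4):
    c=np.median(f,0) if _==0 else f.mean(0); n=np.linalg.svd(f-c,full_matrices=False)[2][2]; n*=np.sign(n[2]); r=(f-c)@n; f=f[abs(r)<max(.0015,2.5*r.std())] 
print("n",n,"lean deg",np.degrees(np.arccos(n[2])),"yaw",np.degrees(np.arctan2(n[1],n[0])),"std",r.std(),len(f))
yaw=np.arctan2(n[1],n[0]); ex=np.array([np.cos(yaw),np.sin(yaw),0]); ey=np.array([-ex[1],ex[0],0])
l=f@ey; print("y range",np.percentile(l,[0,1,2,98,99,100]))
r=cv2.minAreaRect(((f-c)@np.stack([np.cross(ey,n),ey]).T*1000).astype(np.float32));print(r)
top=S[(S[:,2]>.03)]; print("zmax",top[:,2].max())
Q=f[(f[:,2]>.035)]
# line of board edges: fit direction from edge points per height slice
for z in np.arange(.04,.1,.01):
    k=abs(Q[:,2]-z)<.004; 
    if k.sum()>20: print(round(z,3), (Q[k]@ey).min(),(Q[k]@ey).max(),k.sum(), np.median(Q[k]@ex))
ft=S[(S[:,2]>.004)&(S[:,2]<.035)]; print(len(ft),ft[:,2].min())
E
python3 easelfit.py
```

```text
n [-0.79263533 -0.2066743   0.57359827] lean deg 54.99847281453346 yaw -165.3859034162048 std 0.0005688470543449599 3287
y range [0.33101945 0.3314849  0.33187404 0.37007798 0.37050494 0.37092569]
((3.0455360412597656, -0.09203147888183594), (39.88127136230469, 77.74439239501953), 89.90400695800781)
zmax 0.09882425929694605
0.04 0.33103612833709617 0.37076723581364557 346 -0.4550172171419443
0.05 0.33105296968043374 0.37083489994238616 370 -0.46207308311375433
0.06 0.3312113125490697 0.37083122070079116 389 -0.46900858237138143
0.07 0.33104837461038683 0.37082250991460924 425 -0.4761043432591715
0.08 0.33101944852780185 0.3708785138914255 446 -0.4829593697475708
0.09 0.3310695535839155 0.37092316018363364 486 -0.4899844478808747
1984 0.004097981581000498
```

Run:
```python
from h import *
d,m=load("w_easel"); C=cloud(d,m)
for a in [(100,130,280,360),(180,260,215,235),(240,280,350,375),(270,285,240,260)]:
    print(np.median(C[a[0]:a[1],a[2]:a[3],2]))
S=C[145:285,265:350]
yaw=np.radians(-165.386); ex=np.array([np.cos(yaw),np.sin(yaw),0]);ey=np.array([-ex[1],ex[0],0])
S=S.reshape(-1,3); X=S@ex+.4724; Y=S@ey-.351
for lo,hi in [(.005,.014),(.014,.02),(.02,.034)]:
    k=(S[:,2]>lo)&(S[:,2]<hi)&(abs(Y)<.035)&(abs(X)<.07); print(lo,k.sum(),np.percentile(X[k],[0.5,50,99.5]),np.percentile(Y[k],[.5,50,99.5]),np.median(S[k,2]))
print("origin",-.4724*ex+.351*ey)
# lip profile |Y|<10mm
k=(abs(Y)<.012)&(X>.01)&(X<.06)&(S[:,2]>.003)
o=np.argsort(X[k]); print(np.round(np.c_[X[k],S[k,2]][o][::14]*1000,1).tolist())
```

```text
2.048441024621317e-05
0.00011257733551514604
-0.00041671793315084527
0.00015981574424905887
0.005 752 [-0.01136522  0.04778598  0.05519053] [-0.02292561  0.00203331  0.02289861] 0.007366600827309555Traceback (most recent call last):
  File "<stdin>", line 9, in <module>
    return _quantile_unchecked(
        a, q, axis, out, overwrite_input, method, keepdims, weights)
    return _ureduce(a,
                    func=_quantile_ureduce_func,
    ...<5 lines>...
                    overwrite_input=overwrite_input,
                    method=method)
    r = func(a, **kwargs)
    result = _quantile(arr,
                       quantiles=q,
    ...<2 lines>...
                       out=out,
                       weights=wgt)
    slices_having_nans = np.isnan(arr[-1, ...])
                                  ~~~^^^^^^^^^
IndexError: index -1 is out of bounds for axis 0 with size 0
```

>>> carry_out --targets '[[[0,0,0,-0.35,0.87,0,1],[0,0,0,-0.35,0.87,0,1],[0,0,0,-0.35,0.87,0,1],[0,0,0,-0.35,0.87,0,1],[0,0,0,-0.35,0.87,0,1],[0,0,0,-0.35,0.87,0,1],[0,0,0,-0.35,0.87,0,1],[0,0,0,-0.35,0.87,0,1],[0,0,0,-0.35,0.87,0,1],[0,0,0,-0.35,0.87,0,1],[0,0,0,0,0,0,1]]]'

```text
t: 4.97
eef_pos: [0.531, 0.0152, 0.4048]
ee_rot: [3.142, 0.0, -2.752]
force: [-0.2, 0.0, -0.3]
width: 0.0877
```

Run:
```python
from station import arm
from h import *
p,d,m,s=snap(arm,"w_view"); print(s["q"],s["eef_pos"])
```

```text
[ 3.98064664e-01  1.21679885e-01 -3.03410709e-01 -3.84534430e-05
 -1.14539668e+00 -1.57958399e+00] [0.53103126 0.01524532 0.40481396]
```

>>> carry_out --targets '[[[0,0,0,-0.33,0.81,0,1],[0,0,0,-0.33,0.81,0,1],[0,0,0,-0.33,0.81,0,1],[0,0,0,-0.33,0.81,0,1],[0,0,0,-0.33,0.81,0,1],[0,0,0,-0.33,0.81,0,1],[0,0,0,-0.33,0.81,0,1],[0,0,0,-0.33,0.81,0,1],[0,0,0,-0.33,0.81,0,1],[0,0,0,-0.33,0.81,0,1],[0,0,0,0,0,0,1]]]'

```text
t: 6.4
eef_pos: [0.5313, 0.2351, 0.4044]
ee_rot: [-3.142, -0.0, -2.752]
force: [0.1, 0.1, 0.0]
width: 0.0876
```

Run:
```python
from station import arm
from h import *
p,d,m,s=snap(arm,"w_tray"); print(s["q"],s["eef_pos"])
```

```text
[ 7.53098572e-01  2.05354986e-01 -2.01486283e-01 -1.31045207e-05
 -1.16423985e+00 -1.93451467e+00] [0.53125132 0.23510539 0.40436493]
```

View pics/w_view.png

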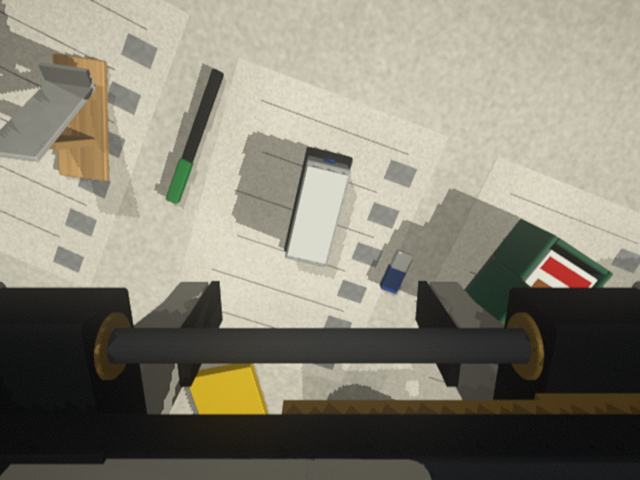

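View pics/w_tray.png

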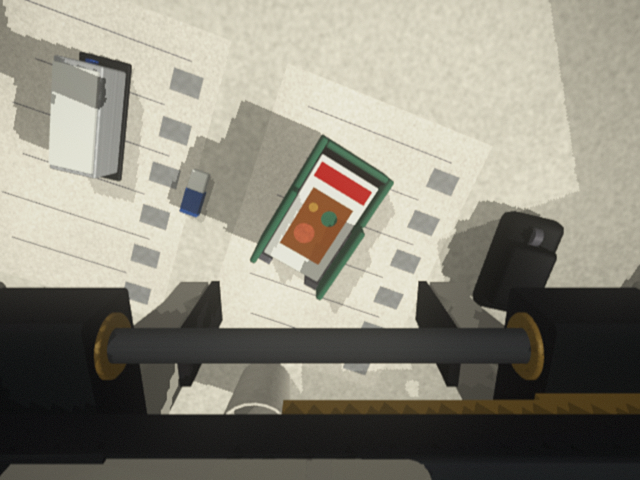

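The tray is at about (322,218) in the wrist picture, with the slide's red tab at (343,183), the robot-side end. The viewer is at (318,205) in the earlier one. I fit both now, and the arm kinematics for reach checks.

```bash
python3 - <<'E'
from h import *
d,m=load("w_view"); C=cloud(d,m); S=C[135:285,270:365].reshape(-1,3)
S=S[(S[:,2]>.045)&(S[:,2]<.052)]; r=cv2.minAreaRect((S[:,:2]*1000).astype(np.float32)); print("viewer",r,np.median(S[:,2]),len(S))
d,m=load("w_tray"); C=cloud(d,m); p=cv2.imread("pics/w_tray.png")
sub=(slice(125,310),slice(235,405))
S=C[sub].reshape(-1,3)
k=(S[:,2]>.05)&(S[:,2]<.09); r=cv2.minAreaRect((S[k,:2]*1000).astype(np.float32)); print("tray",r)
k=(S[:,2]>.074)&(S[:,2]<.085);r=cv2.minAreaRect((S[k,:2]*1000).astype(np.float32)); print("walls",r,np.median(S[k,2]))
hsv=cv2.cvtColor(p,cv2.COLOR_BGR2HSV)[sub].reshape(-1,3).astype(int)
red=((hsv[:,0]<6)|(hsv[:,0]>172))&(hsv[:,1]>150)&(hsv[:,2]>120)
white=(hsv[:,1]<50)&(hsv[:,2]>165)&(S[:,2]>.05)
amber=(hsv[:,0]>=6)&(hsv[:,0]<20)&(hsv[:,1]>120)&(S[:,2]>.05)
for n,k in dict(red=red,white=white,sl=white|amber|(red&(S[:,2]>.05)),amber=amber).items():
    Q=S[k]; r=cv2.minAreaRect((Q[:,:2]*1000).astype(np.float32)); print(n,k.sum(),r,np.percentile(Q[:,2],[5,50,95]))
E
cat > kin.py <<'E'
from h import *
from scipy.optimize import least_squares
data=[eval(l) for l in open("qlog.txt")]+[([-8.94916487e-01,3.59402025e-01,1.10765806e-02,-3.86e-04,-1.22408033e+00,-2.88124881e-01],[0.25517742,-0.62470547,0.40371382],[3.13994632e+00,-1.09e-04,-2.75396921e+00])]
def fk(q,P):
    a,h,L2,L3,b3,off,L6=P
    # local frame: x radial, y left, z up
    R1=Rn.from_euler('z',q[0]); Ra=R1*Rn.from_euler('y',q[1]); p=R1.apply([a,0,h])+Ra.apply([0,0,L2])
    Rb=Ra*Rn.from_euler('y',-q[2]); p=p+Rb.apply([L3,-off,b3])
    Rc=Rb*Rn.from_euler('x',-q[3])*Rn.from_euler('y',-q[4])
    # tool axis along local x of Rc
    Rt=Rc*Rn.from_euler('x',q[5]*SG)*TF
    return p+Rc.apply([L6,0,0]),Rt
SG=-1
TF=Rn.identity()
E
python3 - <<'E'
import kin
from kin import *
for q,p,e in data:
    Re=Rn.from_euler('xyz',e)
    for sg in (1,-1):
        kin.SG=sg; _,Rt=fk(q,[0]*7); print(sg,np.round((Rt.inv()*Re).as_matrix(),2).tolist())
E
```

```text
viewer ((537.6116333007812, 15.27961254119873), (92.31991577148438, 38.64377975463867), 9.108466148376465) 0.047595518398411335 3796
tray ((536.21533203125, 238.89089965820312), (72.2969741821289, 120.47330474853516), 80.69661712646484)
walls ((559.3744506835938, 235.02748107910156), (72.08585357666016, 71.50849914550781), 80.6041030883789) 0.07618811685418936
red 865 ((492.36566162109375, 231.00698852539062), (78.71392059326172, 29.031299591064453), 58.3911247253418) [0.05858193 0.05977547 0.0609394 ]
white 2520 ((530.4354858398438, 234.9749298095703), (81.69256591796875, 130.7481689453125), 80.80762481689453) [0.0583128  0.05954485 0.06111052]
sl 5999 ((530.4354858398438, 234.9749298095703), (81.69256591796875, 130.7481689453125), 80.80762481689453) [0.05847905 0.05968985 0.06102101]
amber 2614 ((516.2890014648438, 234.81915283203125), (118.17715454101562, 50.24248504638672), 4.5428690910339355) [0.05859932 0.05979055 0.06099334]
1 [[0.0, 0.0, 1.0], [0.64, 0.77, -0.0], [-0.77, 0.64, 0.0]]
-1 [[0.0, 0.0, 1.0], [-1.0, -0.0, 0.0], [0.0, -1.0, 0.0]]
1 [[0.0, -0.0, 1.0], [1.0, -0.02, -0.0], [0.02, 1.0, 0.0]]
-1 [[0.0, -0.0, 1.0], [-1.0, -0.0, 0.0], [0.0, -1.0, -0.0]]
1 [[-0.0, -0.0, 1.0], [0.75, -0.66, -0.0], [0.66, 0.75, 0.0]]
-1 [[-0.0, -0.0, 1.0], [-1.0, -0.0, -0.0], [0.0, -1.0, -0.0]]
1 [[0.0, -0.0, 1.0], [-0.84, 0.54, 0.0], [-0.54, -0.84, 0.0]]
-1 [[0.0, -0.0, 1.0], [-1.0, 0.0, 0.0], [-0.0, -1.0, -0.0]]
```

Run:
```python
from h import *
d,m=load("w_tray"); C=cloud(d,m); p=cv2.imread("pics/w_tray.png")
yaw=np.radians(170.7); ex=np.array([np.cos(yaw),np.sin(yaw)]);ey=np.array([-ex[1],ex[0]])
o=np.array([.5362,.2389])
X=(C[...,:2]-o)@ex*1000; Y=(C[...,:2]-o)@ey*1000; Z=C[...,2]*1000
hsv=cv2.cvtColor(p,cv2.COLOR_BGR2HSV).astype(int); H,S,V=[hsv[...,i] for i in range(3)]
inb=(abs(X)<62)&(abs(Y)<38)&(Z>50)
for n,k in dict(red=inb&((H<6)|(H>172))&(S>150)&(V>120), slide=inb&(abs(Y)<31)&(Z<66)&(((S<70)&(V>150))|((H<22)|(H>172))&(S>100)), green=inb&(H>60)&(H<95)&(S>80)).items():
    k=cv2.morphologyEx(k.astype(np.uint8),cv2.MORPH_OPEN,np.ones((3,3)))
    nn,lab,st,_=cv2.connectedComponentsWithStats(k); i=1+np.argmax(st[1:,4]); k=lab==i
    r=cv2.minAreaRect(np.c_[X[k],Y[k]].astype(np.float32)); print(n,k.sum(),np.round(np.percentile(X[k],[.5,99.5]),1),np.round(np.percentile(Y[k],[.5,99.5]),1),r)
# height profile along centre line and along y
for y0 in (0,-33,33,-29,29):
  print("y",y0,[(x,round(float(np.median(Z[(abs(X-x)<1.5)&(abs(Y-y0)<1.5)])),1)) for x in range(-60,62,4) if ((abs(X-x)<1.5)&(abs(Y-y0)<1.5)).any()])
print(o)
z=p[125:310,225:415]; cv2.imwrite("pics/traycrop.png",cv2.resize(z,None,fx=3.2,fy=3.2,interpolation=cv2.INTER_CUBIC))
```

```text
red 857 [30.1 42.6] [-22.8  25.3] ((36.30614471435547, 1.307607650756836), (12.719486236572266, 48.50838088989258), 0.36136001348495483)
slide 6735 [-50.7  47.8] [-26.1  28.4] ((-1.9310073852539062, 0.5407161712646484), (100.12459564208984, 56.25822830200195), 0.35521090030670166)
green 398 [-56.2  11.7] [30.6 35.1] ((-22.27330780029297, 32.86363220214844), (68.95858001708984, 4.6233649253845215), 0.28194719552993774)
y 0 [(-52, 58.8), (-48, 59.6), (-44, 59.4), (-40, 59.5), (-36, 60.2), (-32, 59.7), (-28, 59.9), (-24, 60.2), (-20, 60.0), (-16, 59.8), (-12, 59.7), (-8, 59.8), (-4, 59.6), (0, 60.0), (4, 60.1), (8, 60.3), (12, 59.9), (16, 59.4), (20, 59.7), (24, 59.5), (28, 59.6), (32, 321.0), (36, 330.4), (40, 309.1), (44, 306.7), (48, 43.0), (52, 50.0), (56, 59.4), (60, 46.2)]
y -33 [(-60, 76.7), (-56, 76.9), (-52, 76.6), (-48, 76.7), (-44, 76.7), (-40, 76.1), (-36, 76.4), (-32, 76.3), (-28, 76.7), (-24, 76.7), (-20, 76.7), (-16, 76.6), (-12, 76.7), (-8, 76.3), (-4, 76.4), (0, 76.3), (4, 76.5), (8, 76.6), (12, 69.1), (16, 59.2), (20, 60.0), (24, 239.7), (28, 239.5), (32, 287.2), (36, 
[... 579 characters left out ...]
64.1), (-28, 62.7), (-24, 62.9), (-20, 66.3), (-16, 62.2), (-12, 65.2), (-8, 64.6), (-4, 62.6), (0, 65.5), (4, 63.1), (8, 64.1), (12, 58.9), (16, 53.5), (20, 55.1), (24, 54.2), (28, 53.2), (32, 244.8), (36, 250.2), (40, 298.7), (44, 297.8), (48, 333.4), (52, 317.7), (56, 316.2), (60, 315.3)]
y 29 [(-60, 59.2), (-56, 59.1), (-52, 57.0), (-48, 58.7), (-44, 59.3), (-40, 59.0), (-36, 58.8), (-32, 59.1), (-28, 59.0), (-24, 59.5), (-20, 59.2), (-16, 59.0), (-12, 59.3), (-8, 59.8), (-4, 59.2), (0, 59.3), (4, 59.1), (8, 59.5), (12, 59.0), (16, 331.7), (20, 331.9), (24, 308.4), (28, 305.6), (32, 58.7), (36, 58.9), (40, 58.6), (44, 58.4), (48, 42.7), (52, 50.2), (56, 59.5), (60, 26.7)]
[0.5362 0.2389]
```

View pics/traycrop.png

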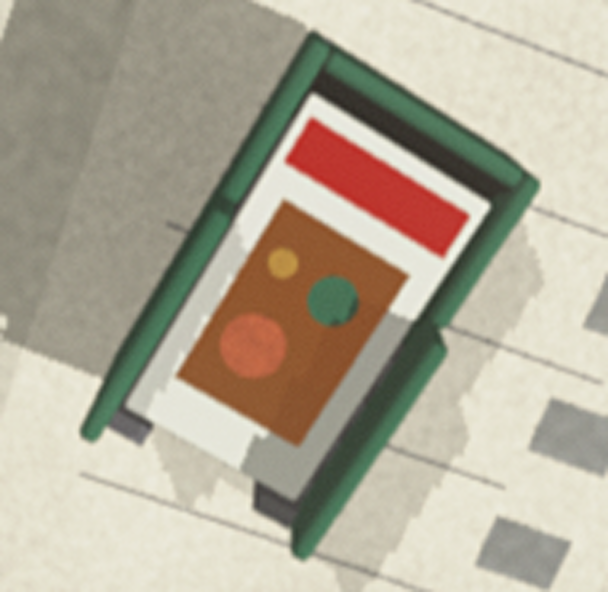

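```bash
cat > plan.py <<'E'
from h import *
DEG8=np.radians(8)
def frame(o,yaw):  # scene frame
    return np.array(o),Rn.from_euler('z',yaw)
TRAY=(np.array([.5342,.2392,0]),Rn.from_euler('z',170.7,degrees=True))
EASEL=(np.array([.5457,-.2205,0]),Rn.from_euler('z',-165.39,degrees=True))
VIEW=(np.array([.5376,.0153,0]),Rn.from_euler('z',180+9.0,degrees=True))
def toolR(xax,zax):
    x=np.array(xax,float);z=np.array(zax,float);x/=np.linalg.norm(x);z/=np.linalg.norm(z);y=np.cross(z,x)
    return Rn.from_matrix(np.stack([x,y,z],1))
def pose(fr,p,xax,zax,depth=.1593):
    """TCP pose for grasp point p (frame coords), tool axes in frame coords"""
    R=fr[1]*toolR(xax,zax); return fr[0]+fr[1].apply(p)-R.apply([0,0,depth]),R
def cur(arm):
    s=arm.get_state(); return s["eef_pos"],Rn.from_euler('xyz',s["ee_rot"])
def rows(c,t,N):
    """rows combined: rotation and shift spread over N rows"""
    p,R=c; w=(R.inv()*t[1]).as_rotvec(); dp=(t[0]-p)/N; out=[]
    for i in range(N):
        sh=R.inv().apply(dp)/.025; out.append(np.r_[w/N/DEG8,sh]); R=R*Rn.from_rotvec(w/N)
    out=np.array(out); print("turn total deg",np.degrees(np.linalg.norm(w)).round(1),"dist",np.linalg.norm(t[0]-p).round(4),"max",abs(out).max().round(2))
    return out
def show(o): 
    for r in o: print(np.round(r,2).tolist())
E
python3 - <<'E'
from station import arm
from plan import *
t=pose(TRAY,[.026,0,.080],[1,0,0],[0,0,-1],.178); c=cur(arm)
print(t[0]); show(rows(c,t,8))
import kin
from kin import *
kin.TF=Rn.from_matrix([[0,0,1],[-1,0,0],[0,-1,0]])
f=lambda P:np.concatenate([fk(q,P)[0]-p for q,p,e in data])
r=least_squares(f,[.0,.3,.4,.4,.05,.19,.1]);print(r.x,abs(r.fun).max())
E
```

```text
[0.50854175 0.2434017  0.258     ]
turn total deg 31.6 dist 0.1484 max 0.73
[-0.0, -0.0, 0.49, 0.09, 0.09, 0.73]
[-0.0, -0.0, 0.49, 0.09, 0.08, 0.73]
[-0.0, -0.0, 0.49, 0.1, 0.07, 0.73]
[-0.0, -0.0, 0.49, 0.1, 0.07, 0.73]
[-0.0, -0.0, 0.49, 0.11, 0.06, 0.73]
[-0.0, -0.0, 0.49, 0.11, 0.05, 0.73]
[-0.0, -0.0, 0.49, 0.11, 0.04, 0.73]
[-0.0, -0.0, 0.49, 0.12, 0.03, 0.73]
[0.00064282 0.18684276 0.60179888 0.46250717 0.00079691 0.19179855
 0.18936005] 1.4966716790520973e-05
```

>>> carry_out --targets '[[[0,0,0.49,0.09,0.09,0.73,-1],[0,0,0.49,0.09,0.08,0.73,-1],[0,0,0.49,0.1,0.07,0.73,-1],[0,0,0.49,0.1,0.07,0.73,-1],[0,0,0.49,0.11,0.06,0.73,-1],[0,0,0.49,0.11,0.05,0.73,-1],[0,0,0.49,0.11,0.04,0.73,-1],[0,0,0.49,0.12,0.03,0.73,-1],[0,0,0,0,0,0,-1],[0,0,0,0,0,0,-1]]]'

```text
t: 7.7
eef_pos: [0.5089, 0.2424, 0.2594]
ee_rot: [3.141, 0.001, 2.984]
force: [-0.0, 0.0, 0.5]
width: 0.0007
```

Run:
```python
from station import arm
from plan import *
p,d,m,s=snap(arm,"w_press"); print(s["eef_pos"],s["ee_rot"],s["width"])
t=pose(TRAY,[.026,0,.080],[1,0,0],[0,0,-1],.178); c=cur(arm); show(rows(c,t,1))
```

```text
[0.50894208 0.24235907 0.25939149] [3.14122906e+00 6.57829425e-04 2.98353321e+00] 0.0007430304053048023
turn total deg 0.2 dist 0.0019 max 0.06
[0.01, 0.01, 0.03, 0.02, 0.03, 0.06]
```

View pics/w_press.png

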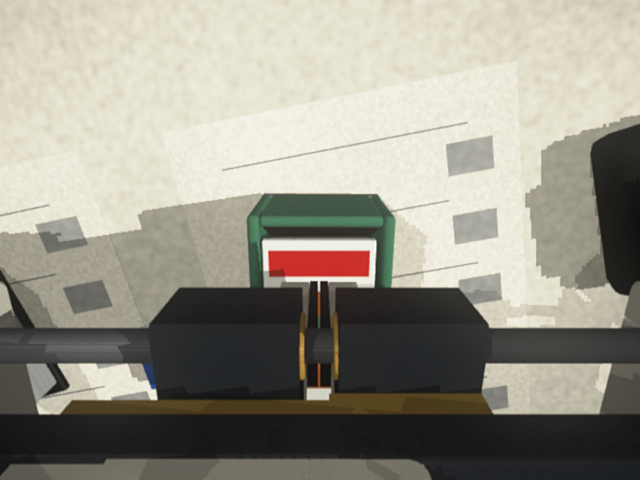

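The gripper is aligned over the tab end: the tab is centred at column 319, between the fingers. I press down slowly.

>>> carry_out --targets '[[[0,0,0,0.02,0.03,0.4,-1],[0,0,0,0,0,0.4,-1],[0,0,0,0,0,0.15,-1],[0,0,0,0,0,0.15,-1],[0,0,0,0,0,0.15,-1],[0,0,0,0,0,0.15,-1],[0,0,0,0,0,0.15,-1],[0,0,0,0,0,0.15,-1],[0,0,0,0,0,0.05,-1],[0,0,0,0,0,0,-1],[0,0,0,0,0,0,-1]]]'

```text
t: 9.12
eef_pos: [0.5081, 0.2433, 0.2155]
ee_rot: [3.141, 0.0, 2.982]
force: [-2.0, -0.2, 6.7]
width: 0.0003
```

Run:
```python
from station import arm
from plan import *
p,d,m,s=snap(arm,"w_press2"); print(s["eef_pos"],s["force"],s["width"])
p,_=arm.grab_frame("scene"); cv2.imwrite("pics/s1.png",cv2.resize(p[170:270,310:450,::-1],None,fx=5,fy=5,interpolation=cv2.INTER_CUBIC))
```

```text
[0.50811532 0.24327575 0.21552844] [-2.03123377 -0.2136865   6.74231871] 0.00031963773087325683
```

View pics/w_press2.png

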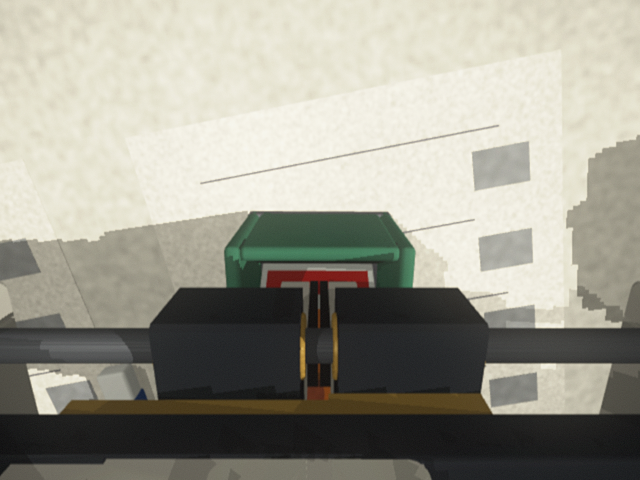

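View pics/s1.png

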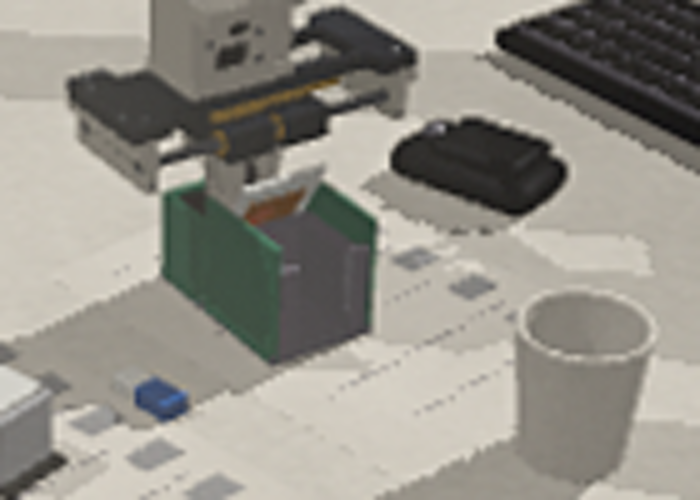

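The slide has tipped up: in the scene crop its back end is at (290,190). I raise the fingers to let go.

>>> carry_out --targets '[[[0,0,0,0,0,-0.3,-1],[0,0,0,0,0,-0.6,-1],[0,0,0,0,0,-0.9,-1],[0,0,0,0,0,-1,-1],[0,0,0,0,0,-1,-1],[0,0,0,0,0,-1,-1],[0,0,0,0,0,-0.6,-1]]]'

```text
t: 10.1
eef_pos: [0.5083, 0.2432, 0.3521]
ee_rot: [3.14, 0.002, 2.982]
force: [0.6, 0.8, -0.7]
width: 0.0004
```

Run:
```python
from station import arm
from plan import *
p,d,m,s=snap(arm,"w_lean"); print(s["eef_pos"],s["force"],s["width"])
p,_=arm.grab_frame("scene"); cv2.imwrite("pics/s2.png",cv2.resize(p[170:270,310:450,::-1],None,fx=5,fy=5,interpolation=cv2.INTER_CUBIC))
```

```text
[0.50833061 0.24322191 0.35214829] [ 0.55486131  0.79146097 -0.66250061] 0.0003752623029411113
```

View pics/w_lean.png

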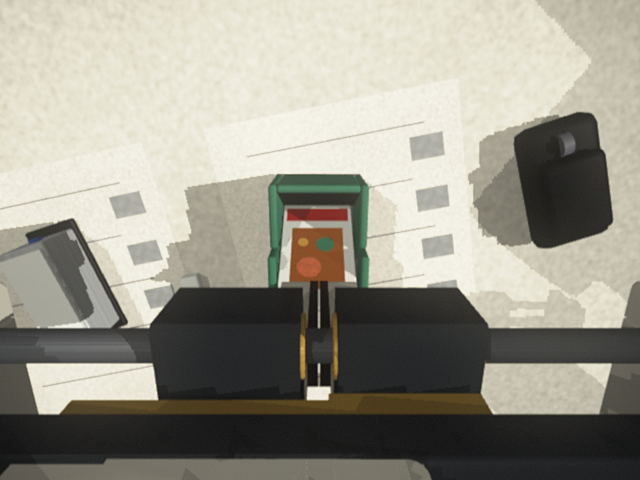

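View pics/s2.png

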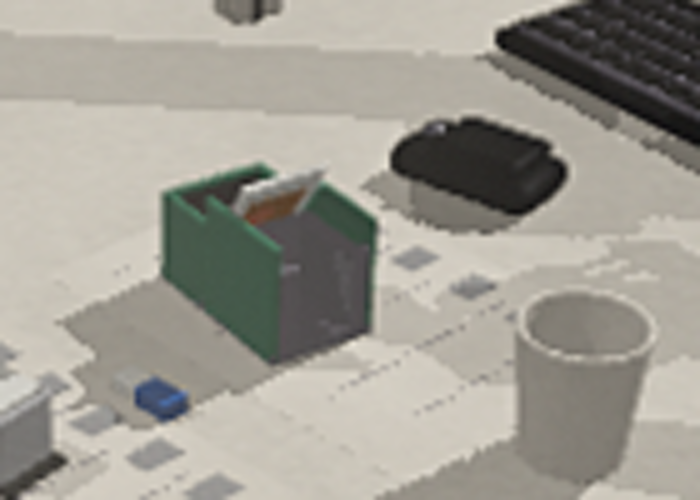

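```bash
cat > slidefit.py <<'E'
from plan import *
def local(C,fr): return fr[1].inv().apply(C.reshape(-1,3)-fr[0]).reshape(C.shape)
def plane(f,n0,tol=.0015):
    c=np.median(f,0); n=np.array(n0)
    for i in range(8):
        r=(f-c)@n; g=f[abs(r)<max(tol,.006/(i+1))]; c=g.mean(0); n=np.linalg.svd(g-c,full_matrices=False)[2][2]; n*=np.sign(n@n0)
    return c,n,g
E
python3 - <<'E'
from slidefit import *
d,m=load("w_lean"); C=cloud(d,m); L=local(C,TRAY)
S=L[190:285,270:370].reshape(-1,3); S=S[(abs(S[:,1])<.024)&(S[:,0]<.03)&(S[:,0]>-.04)&(S[:,2]>.015)]
c,n,g=plane(S,[.84,0,.54]); print(len(S),len(g),c,n,np.degrees(np.arccos(n[2])),"roll",np.degrees(np.arctan2(n[1],n[0])))
print(g.min(0),g.max(0))
# white edge y-range
p=cv2.imread("pics/w_lean.png"); P=L[190:285,270:370].reshape(-1,3); hs=cv2.cvtColor(p,cv2.COLOR_BGR2HSV)[190:285,270:370].reshape(-1,3)
k=(abs((P-c)@n)<.002)&(hs[:,0]<25)&(abs(P[:,1])<.03)|((abs((P-c)@n)<.002)&(hs[:,1]<60)&(abs(P[:,1])<.03))
for x in (-.01,0,.01,.02): 
    q=P[k&(abs(P[:,0]-x)<.004)]; print(x,q[:,1].min(),q[:,1].max())
E
```

```text
4437 4402 [9.59106413e-03 5.30396909e-05 4.90481426e-02] [ 0.85267831 -0.00130358  0.52243469] 58.504291934664 roll -0.0875938689410087
[-0.00929477 -0.02399575  0.01501644] [0.02999198 0.02399625 0.07984476]
-0.01 -0.02653168496935537 0.029038086808538907
0 -0.02995168294510341 0.029039985001971254
0.01 -0.029848043631868854 0.02902249248324953
0.02 -0.029939634001154684 0.028980313655002185
```

The slide leans by itself at 58.5°. Its underside passes through the ridge to within 0.1 mm, which confirms the tray frame. Now I plan the pinch at its upper end.

```bash
cat > pinch.py <<'E'
from plan import *
th=np.radians(58.5); dn=np.array([np.cos(th),0,-np.sin(th)]); nn=np.array([np.sin(th),0,np.cos(th)])
TOPE=np.array([-.0213,0.0005,.0946])
def pinch(s): return pose(TRAY,TOPE+dn*s,[0,1,0],dn,.178)   # s = tip depth past slide end
E
python3 - <<'E'
from station import arm
from pinch import *
t=pinch(-.055); print(t[0],t[1].as_euler('xyz')); show(rows(cur(arm),t,14))
E
```

```text
[0.67528118 0.21559041 0.29326516] [ 2.59181394e+00  2.22044605e-16 -1.73311195e+00]
turn total deg 94.1 dist 0.179 max 0.78
[-0.22, 0.22, -0.78, -0.48, -0.0, 0.17]
[-0.22, 0.22, -0.78, -0.48, -0.06, 0.15]
[-0.22, 0.22, -0.78, -0.48, -0.12, 0.14]
[-0.22, 0.22, -0.78, -0.47, -0.17, 0.12]
[-0.22, 0.22, -0.78, -0.45, -0.23, 0.1]
[-0.22, 0.22, -0.78, -0.42, -0.28, 0.07]
[-0.22, 0.22, -0.78, -0.39, -0.32, 0.05]
[-0.22, 0.22, -0.78, -0.36, -0.37, 0.03]
[-0.22, 0.22, -0.78, -0.32, -0.4, 0.01]
[-0.22, 0.22, -0.78, -0.27, -0.43, -0.01]
[-0.22, 0.22, -0.78, -0.22, -0.46, -0.04]
[-0.22, 0.22, -0.78, -0.17, -0.48, -0.06]
[-0.22, 0.22, -0.78, -0.11, -0.49, -0.08]
[-0.22, 0.22, -0.78, -0.06, -0.5, -0.09]
```

>>> carry_out --targets '[[[-0.22,0.22,-0.78,-0.48,0,0.17,-1],[-0.22,0.22,-0.78,-0.48,-0.06,0.15,-1],[-0.22,0.22,-0.78,-0.48,-0.12,0.14,-1],[-0.22,0.22,-0.78,-0.47,-0.17,0.12,-1],[-0.22,0.22,-0.78,-0.45,-0.23,0.1,-1],[-0.22,0.22,-0.78,-0.42,-0.28,0.07,-0.6],[-0.22,0.22,-0.78,-0.39,-0.32,0.05,-0.3],[-0.22,0.22,-0.78,-0.36,-0.37,0.03,0],[-0.22,0.22,-0.78,-0.32,-0.4,0.01,0],[-0.22,0.22,-0.78,-0.27,-0.43,-0.01,0],[-0.22,0.22,-0.78,-0.22,-0.46,-0.04,0],[-0.22,0.22,-0.78,-0.17,-0.48,-0.06,0],[-0.22,0.22,-0.78,-0.11,-0.49,-0.08,0],[-0.22,0.22,-0.78,-0.06,-0.5,-0.09,0],[0,0,0,0,0,0,0]]]'

```text
t: 12.08
eef_pos: [0.6751, 0.2153, 0.2882]
ee_rot: [2.589, -0.003, -1.734]
force: [-0.3, 0.1, -0.2]
width: 0.044
```

Run:
```python
from station import arm
from pinch import *
p,d,m,s=snap(arm,"w_pre"); print(s["eef_pos"],s["q"].round(3),s["width"])
t=pinch(-.055); show(rows(cur(arm),t,1))
import importlib,kin
from kin import *
kin.TF=Rn.from_matrix([[0,0,1],[-1,0,0],[0,-1,0]])
f=lambda P:np.concatenate([np.r_[fk(q,P)[0]-p,.3*((Rn.from_euler('xyz',e).inv()*fk(q,P)[1]).as_rotvec())] for q,p,e in data])
r=least_squares(f,[.0,.3,.6,.46,.0,.19,.1]);print(r.x.tolist(),abs(r.fun).max())
```

```text
[0.67508266 0.21528646 0.28819252] [ 0.478  0.659  0.307 -0.319 -1.674 -0.602] 0.0440118675557992
turn total deg 0.2 dist 0.0042 max 0.15
[0.01, -0.01, -0.03, -0.01, 0.07, -0.15]
[0.025987854860340193, 0.1897071035749125, 0.635912741248313, 0.4291912734592102, -0.015285309915266186, 0.19192080262769648, 0.23407565345197376] 0.042972600044290266
```

View pics/w_pre.png

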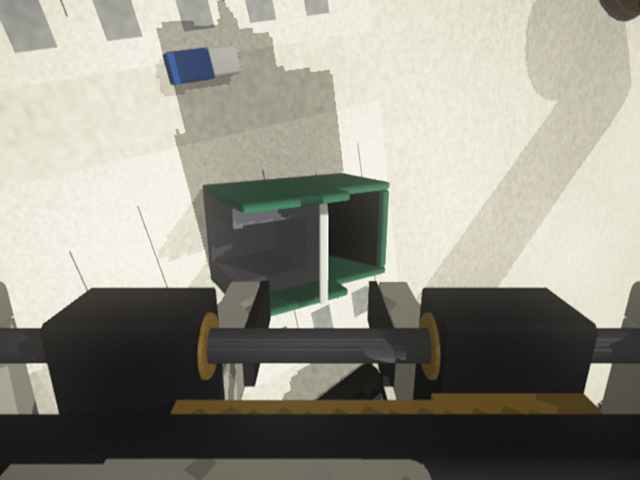

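The slide is seen edge-on, a white strip at column 323, rows 203–302, between the fingers. I measure its top end.

```bash
sed -i "s/'x',-q\[3\]/'x',q[3]/" kin.py
python3 - <<'E'
from slidefit import *
from pinch import *
d,m=load("w_pre"); C=cloud(d,m); L=local(C,TRAY); p=cv2.imread("pics/w_pre.png")
hs=cv2.cvtColor(p,cv2.COLOR_BGR2HSV); sub=(slice(195,310),slice(310,336))
P=L[sub].reshape(-1,3); k=(hs[sub].reshape(-1,3)[:,1]<60)&(hs[sub].reshape(-1,3)[:,2]>150)&(P[:,2]>.08)&(P[:,2]<.1)
Q=P[k]; print(k.sum(),np.percentile(Q,[2,50,98],axis=0))
print("along -dn",np.percentile((Q-TOPE)@dn,[5,50,95]),"nn",np.percentile((Q-TOPE)@nn,[2,50,98]),"y",Q[:,1].min(),Q[:,1].max())
import kin
from kin import *
kin.TF=Rn.from_matrix([[0,0,1],[-1,0,0],[0,-1,0]])
f=lambda P:np.concatenate([np.r_[fk(q,P)[0]-p,.3*((Rn.from_euler('xyz',e).inv()*fk(q,P)[1]).as_rotvec())] for q,p,e in data])
r=least_squares(f,[.0,.3,.6,.46,.0,.19,.1]);print(r.x.tolist(),abs(r.fun).max())
E
```

```text
733 [[-0.0227494  -0.02539954  0.09197872]
 [-0.02081332  0.00233606  0.09383292]
 [-0.01854949  0.02823961  0.09537924]]
along -dn [-4.65629144e-05  9.34058176e-04  2.01013210e-03] nn [-0.001992    0.00027758  0.00213981] y -0.02685481137225323 0.02924996325012828
[0.08051206768496504, 0.020505412201200002, 0.3627842428082079, 0.39095431432457406, 0.07223305651316742, 0.18689107984213818, -0.1050981917823958] 0.15697936549212407
```

Run:
```python
from h import *
data=[eval(l) for l in open("qlog.txt")]
TF=Rn.from_matrix([[0,0,1],[-1,0,0],[0,-1,0]])
q,p,e=data[-1]
for s4 in (1,-1):
  for ax4 in 'xyz':
    for order in (0,1):
      a=Rn.from_euler('z',q[0])*Rn.from_euler('y',q[1]-q[2])
      r4=Rn.from_euler(ax4,s4*q[3]);r5=Rn.from_euler('y',-q[4])
      R=a*(r4*r5 if order==0 else r5*r4)*Rn.from_euler('x',-q[5])*TF
      print(s4,ax4,order,np.degrees((Rn.from_euler('xyz',e).inv()*R).magnitude()).round(2))
```

```text
1 x 0 36.57
1 x 1 24.44
1 y 0 25.8
1 y 1 25.8
1 z 0 25.8
1 z 1 36.52
-1 x 0 0.0
-1 x 1 27.1
-1 y 0 25.8
-1 y 1 25.8
-1 z 0 25.8
-1 z 1 1.87
```

```bash
cat > kin.py <<'E'
from h import *
from scipy.optimize import least_squares
TF=Rn.from_matrix([[0,0,1],[-1,0,0],[0,-1,0]])
def data(): return [eval(l) for l in open("qlog.txt")]+[([-8.94916487e-01,3.59402025e-01,1.10765806e-02,-3.86e-04,-1.22408033e+00,-2.88124881e-01],[0.25517742,-0.62470547,0.40371382],[3.13994632e+00,-1.09e-04,-2.75396921e+00])]
def fk(q,P):
    a,h,L2,L3,b3,off1,off2,L6=P
    R1=Rn.from_euler('z',q[0]); Ra=R1*Rn.from_euler('y',q[1]); p=R1.apply([a,0,h])+Ra.apply([0,0,L2])
    Rb=Ra*Rn.from_euler('y',-q[2]); p=p+Rb.apply([L3,-off1,b3])
    R4=Rb*Rn.from_euler('x',-q[3]); p=p+R4.apply([0,-off2,0])
    Rc=R4*Rn.from_euler('y',-q[4])
    return p+Rc.apply([L6,0,0]),Rc*Rn.from_euler('x',-q[5])*TF
def fit():
    D=data()
    f=lambda P:np.concatenate([fk(q,P)[0]-p for q,p,e in D])
    r=least_squares(f,[.0,.3,.6,.46,.0,.1,.1,.1]); return r.x,abs(r.fun).max()
LIM=np.array([[-3.07,3.07],[-1.43,2.12],[-1.02,1.25],[-3.03,1.67],[-3.05,0],[-3.03,3.03]])
def ik(t,P,q0):
    f=lambda q:np.r_[fk(q,P)[0]-t[0],.3*(t[1].inv()*fk(q,P)[1]).as_rotvec()]
    q0=np.clip(q0,LIM[:,0]+.01,LIM[:,1]-.01)
    r=least_squares(f,q0,bounds=(LIM[:,0],LIM[:,1])); return r.x,abs(r.fun).max()
E
python3 - <<'E'
from kin import *
from plan import *
from pinch import *
P,e=fit();print(P.round(4).tolist(),e)
q0=eval(open("qlog.txt").readlines()[-1])[0]
print("pinch",[np.round(v,4) for v in ik(pinch(.010),P,q0)])
# easel pinch pose
a=np.radians(55); dn=np.array([np.cos(a),0,-np.sin(a)])
for up in (0,.06): print("easel",[np.round(v,3) for v in ik(pose(EASEL,np.array([-.0254,0,.1053])-dn*up,[0,1,0],dn,.178),P,q0)])
for g in (0,10,20,30,40,55,65):
  for sx in (1,-1):
    b=np.radians(g); z=[-np.sin(b),0,-np.cos(b)]; xa=[sx*np.cos(b),0,-sx*np.sin(b)]
    t=pose(EASEL,[.0034,0,.0644],xa,z)
    best=min((ik(t,P,s) for s in (q0,[0,.2,-.2,0,-1.1,1.5],[0,0,-.5,0,-.3,-1.5])),key=lambda v:v[1]); 
    b2=np.radians(55-g); z=[np.sin(b2),0,-np.cos(b2)]; xa=[sx*np.cos(b2),0,sx*np.sin(b2)]
    t=pose(VIEW,[0,0,.0505],xa,z); best2=min((ik(t,P,s) for s in (best[0],[0,.2,-.2,0,-1.1,1.5],[0,0,-.5,0,-.3,-1.5])),key=lambda v:v[1])
    print(g,sx,np.round(best[0],2),np.round(best[1],3),"view",np.round(best2[0],2),np.round(best2[1],3))
E
```

```text
[0.0, 0.1988, 0.6016, 0.4636, -0.0, 0.0, 0.1918, 0.1999] 5.595492114096601e-08
pinch [array([ 0.5048,  0.6558,  0.1806, -0.3293, -1.5457, -0.5827]), np.float64(0.0)]
easel [array([ 0.04 ,  0.687,  0.07 ,  0.123, -1.554,  0.175]), np.float64(0.0)]
easel [array([ 0.049,  0.694,  0.206,  0.118, -1.683,  0.183]), np.float64(0.0)]
0 1 [-0.05  0.39 -0.41 -0.   -0.77 -1.26] 0.0 view [ 0.31  0.9   0.19 -0.13 -1.82 -1.69] 0.0
0 -1 [-0.05  0.39 -0.41 -0.   -0.77  1.88] 0.0 view [ 0.31  0.9   0.19 -0.13 -1.82  1.45] 0.0
10 1 [-0.09  0.33 -0.48 -0.11 -0.6  -1.14] 0.0 view [ 0.31  0.79  0.09 -0.11 -1.64 -1.69] 0.0
10 -1 [-0.09  0.33 -0.48 -0.11 -0.6   2.  ] 0.0 view [ 0.31  0.79  0.09 -0.11 -1.64  1.45] 0.0
20 1 [-0.16  0.3  -0.5  -0.31 -0.47 -0.91] 0.0 view [ 0.32  0.69 -0.03 -0.1  -1.46 -1.7 ] 0.0
20 -1 [-0.16  0.3  -0.5  -0.31 -0.47  2.24] 0.0 view [ 0.32  0.69 -0.03 -0.1  -1.46  1.44] 0.0
30 1 [-0.28  0.28 -0.47 -0.65 -0.44 -0.5 ] 0.0 view [ 0.34  0.58 -0.16 -0.08 -1.26 -1.71] 0.0
30 -1 [-0.28  0.28 -0.47 -0.65 -0.44  2.65] 0.0 view [ 0.34  0.58 -0.16 -0.08 -1.26  1.43] 0.0
40 1 [-0.49  0.3  -0.43 -1.04 -0.53  0.02] 0.0 view [ 0.36  0.48 -0.3  -0.06 -1.05 -1.73] 0.0
40 -1 [-0.52  0.31 -0.43 -1.1  -0.55 -3.03] 0.007 view [ 0.36  0.48 -0.3  -0.06 -1.05  1.41] 0.0
55 1 [-0.81  0.42 -0.46 -1.48 -0.8   0.68] 0.0 view [ 0.39  0.35 -0.53 -0.   -0.7  -1.81] 0.0
55 -1 [-0.81  0.42 -0.46 -1.48 -0.8  -2.46] 0.0 view [ 0.39  0.35 -0.53 -0.   -0.7   1.33] 0.0
65 1 [-0.96  0.54 -0.5  -1.64 -1.02  0.99] 0.0 view [ 0.42  0.27 -0.71  0.11 -0.42 -1.94] 0.0
65 -1 [-0.96  0.54 -0.5  -1.64 -1.02 -2.16] 0.0 view [ 0.42  0.27 -0.71  0.11 -0.42  1.21] 0.0
```

The kinematic fit reproduces the readings to 0.1 µm, and every planned pose is in reach. Next come the descent rows for the pinch.

```bash
sed -i 's/^TOPE=.*/TOPE=np.array([-.0209,0.0012,.0940])/' pinch.py
python3 - <<'E'
from station import arm
from pinch import *
show(rows(cur(arm),pinch(.010),6))
E
```

```text
turn total deg 0.2 dist 0.0619 max 0.41
[0.0, -0.0, -0.0, 0.0, 0.01, 0.41]
[0.0, -0.0, -0.0, 0.0, 0.01, 0.41]
[0.0, -0.0, -0.0, 0.0, 0.01, 0.41]
[0.0, -0.0, -0.0, 0.0, 0.01, 0.41]
[0.0, -0.0, -0.0, 0.0, 0.01, 0.41]
[0.0, -0.0, -0.0, 0.0, 0.01, 0.41]
```

>>> carry_out --targets '[[[0,0,0,0,0.01,0.41,0],[0,0,0,0,0.01,0.41,0],[0,0,0,0,0.01,0.41,0],[0,0,0,0,0.01,0.41,0],[0,0,0,0,0.01,0.41,0],[0,0,0,0,0.01,0.41,0],[0,0,0,0,0,0,0]]]'

```text
t: 13.0
eef_pos: [0.6414, 0.2209, 0.2386]
ee_rot: [2.591, -0.002, -1.733]
force: [-0.1, 1.4, 0.6]
width: 0.044
```

Run:
```python
from station import arm
from pinch import *
p,d,m,s=snap(arm,"w_pin"); show(rows(cur(arm),pinch(.010),1)); print(s["force"])
```

```text
turn total deg 0.1 dist 0.002 max 0.08
[-0.0, -0.01, -0.0, 0.02, -0.02, 0.08]
[-0.10410797  1.42735812  0.55394675]
```

View pics/w_pin.png

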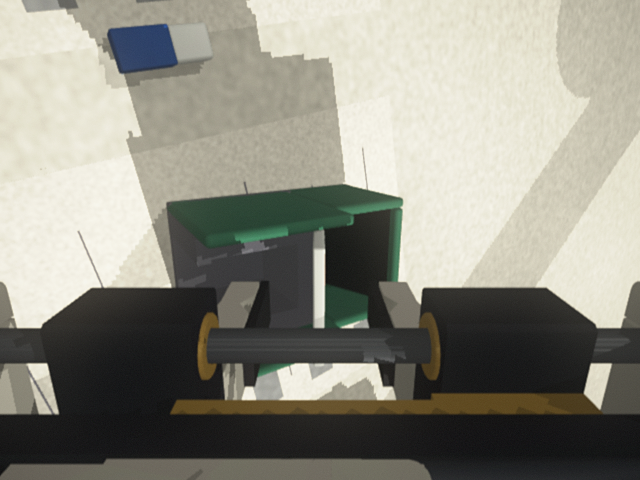

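The slide's edge (column 319) is centred between the fingers at columns 265 and 372. I close on it.

>>> carry_out --targets '[[[0,0,0,0,0,0.08,-0.4],[0,0,0,0,0,0,-0.7],[0,0,0,0,0,0,-1],[0,0,0,0,0,0,-1],[0,0,0,0,0,0,-1],[0,0,0,0,0,0,-1]]]' --squeeze 20

```text
t: 13.8
eef_pos: [0.6409, 0.221, 0.2379]
ee_rot: [2.593, -0.001, -1.733]
force: [-0.3, 0.4, 1.1]
width: 0.0042
```

>>> carry_out --targets '[[[0,0,0,0,0,-0.2,-1],[0,0,0,0,0,-0.4,-1],[0,0,0,0,0,-0.5,-1],[0,0,0,0,0,-0.6,-1],[0,0,0,0,0,-0.6,-1],[0,0,0,0,0,-0.6,-1],[0,0,0,0,0,-0.6,-1],[0,0,0,0,0,-0.6,-1],[0,0,0,0,0,-0.6,-1],[0,0,0,0,0,-0.3,-1]]]'

```text
t: 15.05
eef_pos: [0.7059, 0.2104, 0.3454]
ee_rot: [2.593, -0.0, -1.733]
force: [0.1, 0.1, -1.8]
width: 0.005
```

Run:
```python
from station import arm
from pinch import *
p,d,m,s=snap(arm,"w_lift"); print(s["eef_pos"],s["force"],s["width"])
p,_=arm.grab_frame("scene"); cv2.imwrite("pics/s3.png",cv2.resize(p[120:270,290:450,::-1],None,fx=4,fy=4,interpolation=cv2.INTER_CUBIC))
```

```text
[0.70589791 0.21038924 0.3453578 ] [ 0.06004219  0.08850529 -1.75706003] 0.004976254659651522
```

View pics/w_lift.png

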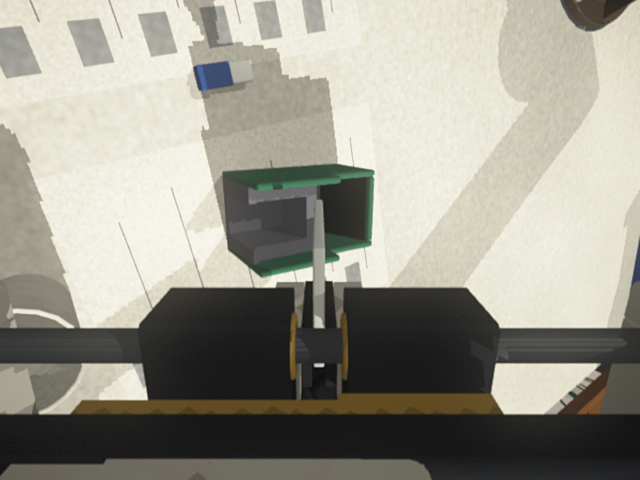

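View pics/s3.png

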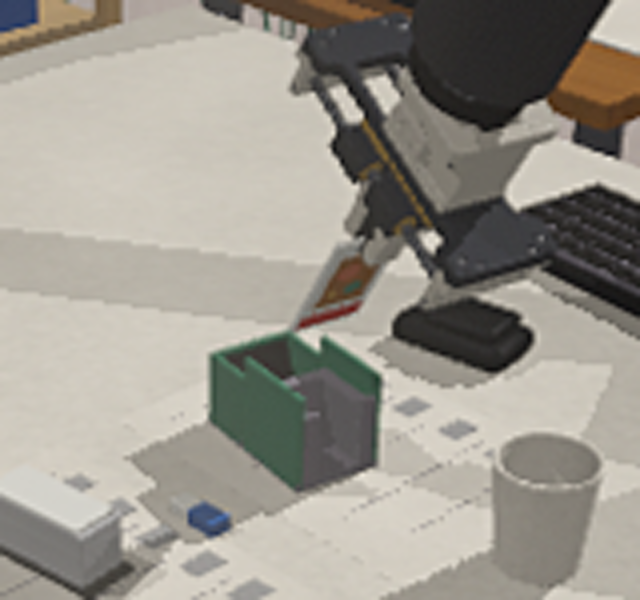

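Run:
```python
from slidefit import *
from station import arm
d,m=load("w_lift"); C=cloud(d,m); c=cur(arm)
L=c[1].inv().apply(C.reshape(-1,3)-c[0]).reshape(C.shape)*1000
for v in range(196,290,6):
    q=L[v,310:330]; k=(q[:,2]<300)&(abs(q[:,1])<12)&(q[:,2]>150); 
    if k.any(): print(v,k.sum(),np.round(np.median(q[k],0),1),np.round([q[k,1].min(),q[k,1].max()],1))
```

```text
202 8 [ 28.   -0.8 259.8] [-3.   1.4]
208 8 [ 27.9  -0.8 243.1] [-3.6  1.3]
214 9 [ 28.   -1.1 227.8] [-3.3  1.1]
220 10 [ 28.   -0.8 214.4] [-3.1  1.6]
226 10 [ 28.   -0.8 202.8] [-3.   1.4]
232 10 [ 28.2  -0.8 191.8] [-2.9  1.3]
238 11 [ 28.1  -1.  182.5] [-3.2  1.2]
244 12 [ 28.2  -0.8 173.9] [-3.1  1.6]
250 12 [ 27.4  -0.8 168.3] [-3.   1.5]
256 12 [ 25.   -0.8 168. ] [-3.   1.5]
262 12 [ 22.3  -0.8 168.1] [-3.   1.5]
268 12 [ 19.6  -0.8 168.4] [-3.   1.5]
274 12 [ 17.1  -0.8 167.9] [-3.1  1.5]
280 12 [ 14.2  -0.8 168.4] [-3.1  1.5]
286 20 [ 11.3  -0.4 168.9] [-4.4  3.7]
```

The slide is held squarely: in the tool frame its long edge is at x = 28.0 mm, its end is 9.8 mm inside the tips, and there is no skew. Next is the move to the easel, where the slide will be held about 9 mm above the lip so the back finger stays clear of the board's top.

```bash
cat >> plan.py <<'E'
EASEL=(EASEL[0]+np.array([-.0002,.0005,0]),EASEL[1]); VIEW=(VIEW[0]+np.array([-.0002,.0005,0]),VIEW[1])
_a=np.radians(55); DN=np.array([np.cos(_a),0,-np.sin(_a)]); NN=np.array([np.sin(_a),0,np.cos(_a)])
def easelpinch(u,gap=.0008,s=.0098):  # slide raised u along the board
    return pose(EASEL,np.array([-.0254,0,.1053])+DN*(s-u)+NN*gap,[0,1,0],DN,.178)
E
python3 - <<'E'
from station import arm
from plan import *
from kin import *
P,e=fit(); t=easelpinch(.09,.004); c=cur(arm); print(t[0],ik(t,P,arm.get_state()["q"])[0].round(2)); o=rows(c,t,20); show(o)
E
```

```text
[ 0.71021676 -0.1770638   0.31909936] [ 0.05  0.69  0.25  0.12 -1.73  0.19]
turn total deg 24.2 dist 0.3884 max 0.77
[-0.02, 0.08, -0.13, 0.76, -0.14, -0.03]
[-0.02, 0.08, -0.13, 0.77, -0.13, -0.02]
[-0.02, 0.08, -0.13, 0.77, -0.11, -0.01]
[-0.02, 0.08, -0.13, 0.77, -0.1, -0.0]
[-0.02, 0.08, -0.13, 0.77, -0.09, 0.01]
[-0.02, 0.08, -0.13, 0.77, -0.07, 0.02]
[-0.02, 0.08, -0.13, 0.77, -0.06, 0.03]
[-0.02, 0.08, -0.13, 0.77, -0.05, 0.03]
[-0.02, 0.08, -0.13, 0.77, -0.03, 0.04]
[-0.02, 0.08, -0.13, 0.77, -0.02, 0.05]
[-0.02, 0.08, -0.13, 0.77, -0.01, 0.06]
[-0.02, 0.08, -0.13, 0.77, 0.01, 0.07]
[-0.02, 0.08, -0.13, 0.77, 0.02, 0.08]
[-0.02, 0.08, -0.13, 0.77, 0.03, 0.09]
[-0.02, 0.08, -0.13, 0.77, 0.05, 0.1]
[-0.02, 0.08, -0.13, 0.77, 0.06, 0.1]
[-0.02, 0.08, -0.13, 0.76, 0.07, 0.11]
[-0.02, 0.08, -0.13, 0.76, 0.08, 0.12]
[-0.02, 0.08, -0.13, 0.76, 0.1, 0.13]
[-0.02, 0.08, -0.13, 0.76, 0.11, 0.14]
```

>>> carry_out --targets '[[[-0.02,0.08,-0.13,0.5,-0.1,-0.02,-1],[-0.02,0.08,-0.13,0.77,-0.13,-0.02,-1],[-0.02,0.08,-0.13,0.77,-0.11,-0.01,-1],[-0.02,0.08,-0.13,0.77,-0.1,0,-1],[-0.02,0.08,-0.13,0.77,-0.09,0.01,-1],[-0.02,0.08,-0.13,0.77,-0.07,0.02,-1],[-0.02,0.08,-0.13,0.77,-0.06,0.03,-1],[-0.02,0.08,-0.13,0.77,-0.05,0.03,-1],[-0.02,0.08,-0.13,0.77,-0.03,0.04,-1],[-0.02,0.08,-0.13,0.77,-0.02,0.05,-1],[-0.02,0.08,-0.13,0.77,-0.01,0.06,-1],[-0.02,0.08,-0.13,0.77,0.01,0.07,-1],[-0.02,0.08,-0.13,0.77,0.02,0.08,-1],[-0.02,0.08,-0.13,0.77,0.03,0.09,-1],[-0.02,0.08,-0.13,0.77,0.05,0.1,-1],[-0.02,0.08,-0.13,0.77,0.06,0.1,-1],[-0.02,0.08,-0.13,0.76,0.07,0.11,-1],[-0.02,0.08,-0.13,0.76,0.08,0.12,-1],[-0.02,0.08,-0.13,0.76,0.1,0.13,-1],[-0.02,0.08,-0.13,0.5,0.1,0.1,-1]]]'

```text
t: 17.65
eef_pos: [0.7114, -0.1636, 0.3199]
ee_rot: [2.541, 0.008, -1.304]
force: [9.4, 7.2, 14.9]
width: 0.0051
```

>>> carry_out --targets '[[[0,0,0,0.3,0,0,-1],[0,0,0,0,0,0,-1]]]'

```text
t: 17.9
eef_pos: [0.7134, -0.1707, 0.3201]
ee_rot: [2.542, 0.008, -1.305]
force: [6.6, 2.7, 8.3]
width: 0.0044
```

Run:
```python
from station import arm
from plan import *
p,d,m,s=snap(arm,"w_e1"); print(s["eef_pos"],s["force"],s["width"])
show(rows(cur(arm),easelpinch(.009),6))
c=cur(arm); C=cloud(d,m)
L=c[1].inv().apply(C.reshape(-1,3)-c[0]).reshape(C.shape)*1000
for v in range(196,290,20):
    q=L[v,300:335]; k=(q[:,2]<300)&(abs(q[:,1])<12)&(q[:,2]>150)
    if k.any(): print(v,k.sum(),np.round(np.median(q[k],0),1))
```

```text
[ 0.71344318 -0.17067548  0.32009252] [6.63729711 2.66677783 8.27553365] 0.004398176933206207
turn total deg 1.0 dist 0.0847 max 0.56
[-0.01, 0.0, 0.02, 0.04, 0.01, 0.56]
[-0.01, 0.0, 0.02, 0.04, 0.01, 0.56]
[-0.01, 0.0, 0.02, 0.04, 0.01, 0.56]
[-0.01, 0.0, 0.02, 0.04, 0.0, 0.56]
[-0.01, 0.0, 0.02, 0.04, 0.0, 0.56]
[-0.01, 0.0, 0.02, 0.04, 0.0, 0.56]
196 7 [ 26.   -1.8 292.5]
216 10 [ 16.8  -2.7 270.1]
236 11 [ 14.7  -2.7 231.6]
256 13 [ 24.   -0.9 172.1]
276 13 [ 15.7  -0.9 170.5]
```

View pics/w_e1.png

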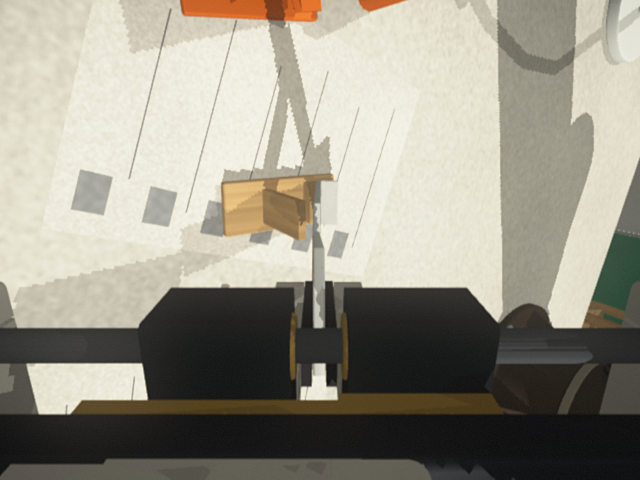

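Force readings show the slide has touched something, probably the board's top corner, on the sideways approach. I look before moving on.

Run:
```python
from station import arm
from plan import *
d,m=load("w_e1"); c=cur(arm); C=cloud(d,m)
L=c[1].inv().apply(C.reshape(-1,3)-c[0]).reshape(C.shape)*1000
for v in range(176,290,6):
    q=L[v,305:335]; k=(q[:,2]<310)&(abs(q[:,1])<9)&(q[:,2]>150)
    if k.any(): print(v,k.sum(),np.round(np.median(q[k],0),1),np.round([q[k,1].min(),q[k,1].max()],1))
p,_=arm.grab_frame("scene"); cv2.imwrite("pics/s4.png",cv2.resize(p[170:350,110:310,::-1],None,fx=3.3,fy=3.3,interpolation=cv2.INTER_CUBIC))
b=cv2.imread("pics/w_e1.png"); cv2.imwrite("pics/w_e1c.png",cv2.resize(b[160:300,210:370],None,fx=4,fy=4,interpolation=cv2.INTER_CUBIC))
```

```text
194 7 [ 26.   -1.8 300.1] [-4.   0.4]
200 7 [ 26.   -1.7 278.2] [-3.8  0.3]
206 8 [ 23.8  -2.  269.5] [-4.3  0.3]
212 8 [ 19.6  -2.  270.1] [-4.4  0.3]
218 8 [ 15.5  -2.  269.9] [-4.4  0.3]
224 8 [ 11.4  -2.1 270. ] [-4.4  0.4]
230 7 [  7.2  -2.4 270.1] [-4.4 -0.4]
236 9 [ 14.7  -2.1 231.5] [-4.8  0.2]
242 11 [ 22.5  -1.4 195.9] [-4.8  1. ]
248 12 [ 27.3  -1.1 172.9] [-4.6  1.2]
254 13 [ 24.9  -0.9 172.2] [-4.1  1.6]
260 13 [ 22.3  -0.9 172. ] [-3.7  1.6]
266 13 [ 19.8  -0.9 171.4] [-3.6  1.6]
272 13 [ 17.4  -0.9 170.8] [-3.6  1.6]
278 13 [ 15.   -0.9 170.1] [-3.6  1.6]
284 30 [ 10.7  -0.3 173.6] [-6.5  6. ]
```

View pics/s4.png

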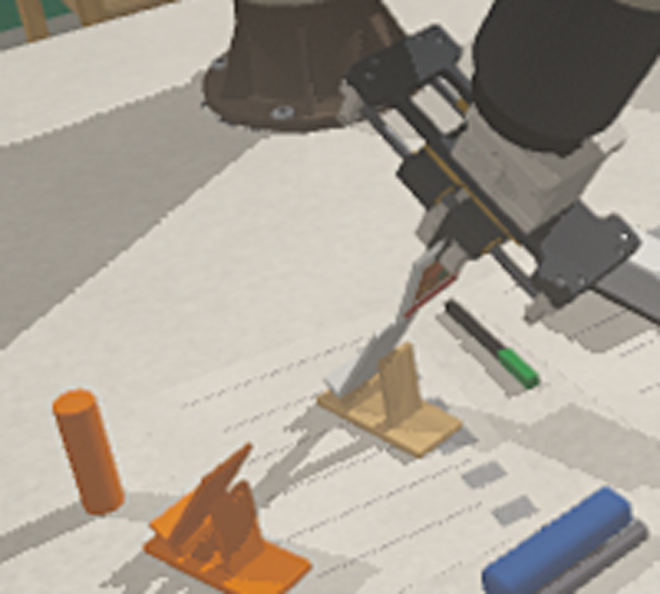

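View pics/w_e1c.png

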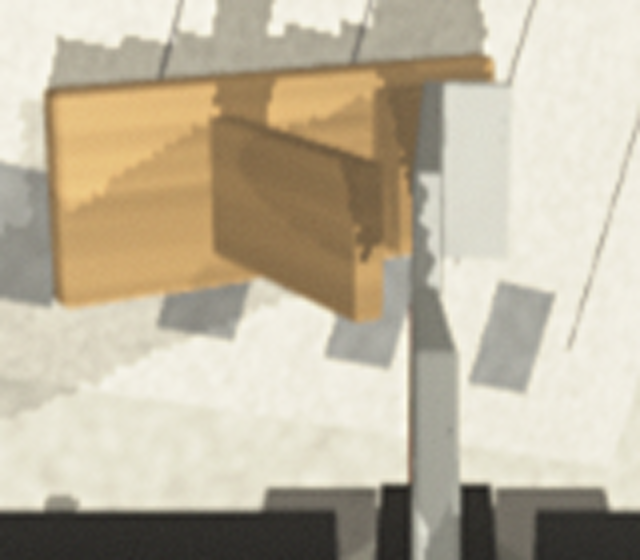

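The slide's lower leading corner met the top edge of the board, because the arm came in too low sideways. The slide turned about 12° within its own plane in the grip but is still held. I lift off and re-measure.

>>> carry_out --targets '[[[0,0,0,-0.2,0.1,-0.3,-1],[0,0,0,-0.2,0,-0.6,-1],[0,0,0,0,0,-0.7,-1],[0,0,0,0,0,-0.3,-1],[0,0,0,0,0,0,-1]]]'

```text
t: 18.62
eef_pos: [0.7343, -0.1542, 0.3586]
ee_rot: [2.538, 0.01, -1.307]
force: [0.1, 0.0, -2.0]
width: 0.0048
```

Run:
```python
from station import arm
from plan import *
p,d,m,s=snap(arm,"w_e2"); print(s["eef_pos"],s["ee_rot"],s["force"],s["width"])
t=easelpinch(.09,.004); print("tgt",t[0],t[1].as_euler('xyz'))
c=cur(arm); C=cloud(d,m)
L=c[1].inv().apply(C.reshape(-1,3)-c[0]).reshape(C.shape)*1000
for v in range(176,290,6):
    q=L[v,300:340]; k=(q[:,2]<310)&(abs(q[:,1])<12)&(q[:,2]>150)
    if k.any(): print(v,k.sum(),np.round(np.median(q[k],0),1),np.round([q[k,1].min(),q[k,1].max()],1))
p,_=arm.grab_frame("scene"); cv2.imwrite("pics/s5.png",cv2.resize(p[170:350,110:310,::-1],None,fx=3.3,fy=3.3,interpolation=cv2.INTER_CUBIC))
b=cv2.imread("pics/w_e2.png"); cv2.imwrite("pics/w_e2c.png",cv2.resize(b[150:300,210:370],None,fx=4,fy=4,interpolation=cv2.INTER_CUBIC))
```

```text
[ 0.73433201 -0.15420805  0.35856014] [ 2.53815791  0.0100198  -1.3068248 ] [ 0.07156213  0.00453749 -1.99904261] 0.004796206372152811
tgt [ 0.71021676 -0.1770638   0.31909936] [ 2.53072742  0.         -1.31580372]
236 8 [ 16.1  -1.4 225.7] [-3.4  0.5]
242 10 [ 22.9  -1.3 193.6] [-3.5  0.8]
248 12 [ 27.   -0.8 172.5] [-3.1  1.5]
254 12 [ 24.8  -0.8 171.5] [-3.1  1.5]
260 12 [ 22.2  -0.8 171.1] [-3.1  1.5]
266 12 [ 19.8  -0.8 170.6] [-3.1  1.5]
272 12 [ 17.4  -0.8 169.8] [-3.1  1.5]
278 12 [ 14.9  -0.8 169.3] [-3.1  1.5]
284 40 [ 11.5  -0.4 170.8] [-8.6  7.8]
```

View pics/s5.png

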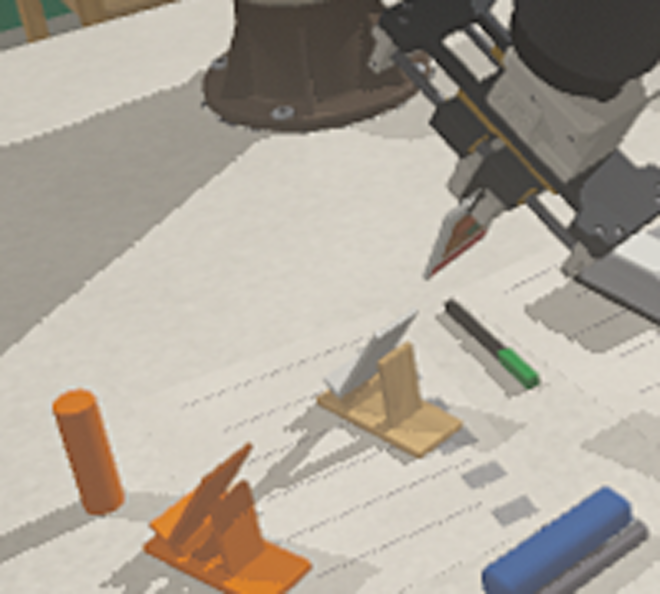

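View pics/w_e2c.png

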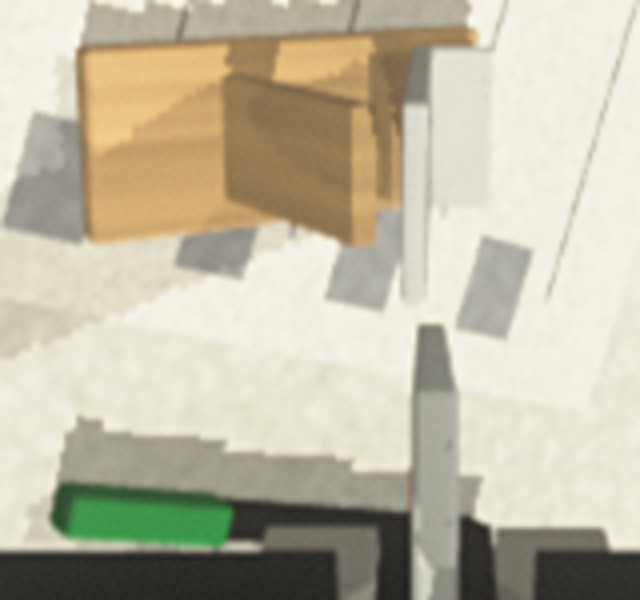

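Run:
```python
from slidefit import *
d,m=load("w_e2"); C=cloud(d,m); L=local(C,EASEL)
P=L[150:232,300:335]; 
k=(P[...,2]>.06)&(P[...,2]<.12)&(abs(P[...,1])<.03)&(abs(P[...,0])<.06)
Q=P[k]*1000; print(len(Q)); print("z pct",np.percentile(Q[:,2],[50,95,100]))
al=Q@np.array([-DN[0],0,-DN[2]]); al0=np.array([30,0,22])@np.array([-DN[0],0,-DN[2]])
nn=(Q-np.array([30,0,22]))@NN
print("along",np.percentile(al-al0,[5,25,50,75,95,99]),"n",np.percentile(nn,[1,5,50,95,99]),"y",np.percentile(Q[:,1],[.5,99.5]))
T=Q[(al-al0)>90]; print(len(T)); 
if len(T): print("top edge n range",((T-np.array([30,0,22]))@NN).min(),((T-np.array([30,0,22]))@NN).max(),"y",T[:,1].min(),T[:,1].max())
```

```text
538
z pct [95.2191065  97.40715237 98.6487094 ]
along [61.65121738 63.89480229 91.48224942 92.34142711 93.16068377 93.74909315] n [-13.99370171 -13.92836255  -3.22504962  -0.02303083   0.0820786 ] y [-18.75695243  20.3611864 ]
343
top edge n range -4.853886177569545 0.0805305035823257 y -18.9548303691856 20.331965932380257
```

```bash
cat >> plan.py <<'E'
EASEL=(np.array([.5457,-.2205,0]),EASEL[1])
def easelheld(u,gap,rot,top):
    """slide held with in-plane turn rot (rad) and top-end centre top=(x,z) in tool frame"""
    w=np.array([np.cos(rot),0,np.sin(rot)]);dd=np.array([-np.sin(rot),0,np.cos(rot)])
    A=np.stack([w,[0,1,0],dd],1); B=np.stack([[0,1,0],NN,DN],1)
    R=EASEL[1]*Rn.from_matrix(B@A.T)
    P=EASEL[0]+EASEL[1].apply(np.array([-.0254,0,.1053])-DN*u+NN*gap)
    return P-R.apply([top[0],0,top[1]]),R
E
python3 - <<'E'
from station import arm
from plan import *
from kin import *
P,e=fit(); q=arm.get_state()["q"]
a=easelheld(.12,.012,np.radians(12),(-.0001,.1667)); b=easelheld(.0075,.001,np.radians(12),(-.0001,.1667))
for t in (a,b): print(t[0],[v.round(3) for v in ik(t,P,q)])
show(rows(cur(arm),a,4)); show(rows(a,b,10))
E
```

```text
[ 0.70916586 -0.14217393  0.34406684] [array([ 0.139,  0.637,  0.134,  0.276, -1.651,  0.122]), np.float64(0.0)]
[ 0.6554443  -0.15617736  0.24560289] [array([ 0.129,  0.64 , -0.107,  0.284, -1.415,  0.062]), np.float64(0.0)]
turn total deg 12.2 dist 0.0308 max 0.38
[-0.01, 0.38, 0.02, -0.18, 0.09, 0.23]
[-0.01, 0.38, 0.02, -0.19, 0.09, 0.22]
[-0.01, 0.38, 0.02, -0.2, 0.09, 0.21]
[-0.01, 0.38, 0.02, -0.21, 0.09, 0.2]
turn total deg 0.0 dist 0.113 max 0.44
[0.0, 0.0, 0.0, -0.09, -0.04, 0.44]
[0.0, 0.0, 0.0, -0.09, -0.04, 0.44]
[0.0, 0.0, 0.0, -0.09, -0.04, 0.44]
[0.0, 0.0, 0.0, -0.09, -0.04, 0.44]
[0.0, 0.0, 0.0, -0.09, -0.04, 0.44]
[0.0, 0.0, 0.0, -0.09, -0.04, 0.44]
[0.0, 0.0, 0.0, -0.09, -0.04, 0.44]
[0.0, 0.0, 0.0, -0.09, -0.04, 0.44]
[0.0, 0.0, 0.0, -0.09, -0.04, 0.44]
[0.0, 0.0, 0.0, -0.09, -0.04, 0.44]
```

>>> carry_out --targets '[[[-0.01,0.38,0.02,-0.18,0.09,0.23,-1],[-0.01,0.38,0.02,-0.19,0.09,0.22,-1],[-0.01,0.38,0.02,-0.2,0.09,0.21,-1],[-0.01,0.38,0.02,-0.21,0.09,0.2,-1],[0,0,0,0,0,0,-1],[0,0,0,0,0,0,-1]]]'

```text
t: 19.48
eef_pos: [0.7098, -0.1426, 0.3449]
ee_rot: [2.523, -0.17, -1.195]
force: [0.2, 0.3, -1.0]
width: 0.0048
```

Run:
```python
from station import arm
from slidefit import *
p,d,m,s=snap(arm,"w_e3"); print(s["eef_pos"],s["force"])
a=easelheld(.12,.012,np.radians(12),(-.0001,.1667)); show(rows(cur(arm),a,1))
C=cloud(d,m);L=local(C,EASEL)*1000; o=np.array([30,0,22])
c=cur(arm); T=c[1].inv().apply(C.reshape(-1,3)-c[0]).reshape(C.shape)*1000
sl=(T[...,2]<275)&(T[...,2]>160)&(abs(T[...,1])<6)&(abs(T[...,0])<45); sl[:,:300]=0; sl[:,340:]=0; sl[285:]=0
Q=L[sl]; print("slide: n",np.percentile((Q-o)@NN,[3,50,97]),"y",np.percentile(Q[:,1],[50,90,99]))
for v in range(200,286,8):
    k=sl[v]
    if k.any(): print(v,k.sum(),"y %.1f along %.1f n %.1f"%(np.median(L[v][k][:,1]),np.median((L[v][k]-o)@-DN),np.median((L[v][k]-o)@NN)), np.median(T[v][k],0).round(1))
b=cv2.imread("pics/w_e3.png"); cv2.imwrite("pics/w_e3c.png",cv2.resize(b[150:300,210:370],None,fx=4,fy=4,interpolation=cv2.INTER_CUBIC))
```

```text
[ 0.70977247 -0.14255088  0.34487518] [ 0.2116133   0.29328895 -0.98524035]
turn total deg 0.2 dist 0.0012 max 0.04
[-0.02, 0.01, 0.0, -0.04, 0.0, 0.03]
slide: n [10.01112368 13.0304669  17.80705266] y [22.27480898 28.33792762 28.48962928]
232 8 y 28.2 along 134.2 n 12.3 [  9.1  -1.3 257.3]
240 9 y 28.3 along 188.1 n 12.9 [ 20.4  -0.9 204.6]
248 12 y 28.2 along 220.5 n 13.2 [ 26.9  -0.6 172.8]
256 12 y 24.8 along 220.7 n 13.2 [ 23.7  -0.6 171.9]
264 12 y 21.4 along 220.2 n 13.2 [ 20.2  -0.6 171.8]
272 12 y 18.0 along 220.4 n 13.2 [ 17.   -0.6 170.9]
280 12 y 14.6 along 220.4 n 13.2 [ 13.7  -0.6 170.2]
```

View pics/w_e3c.png

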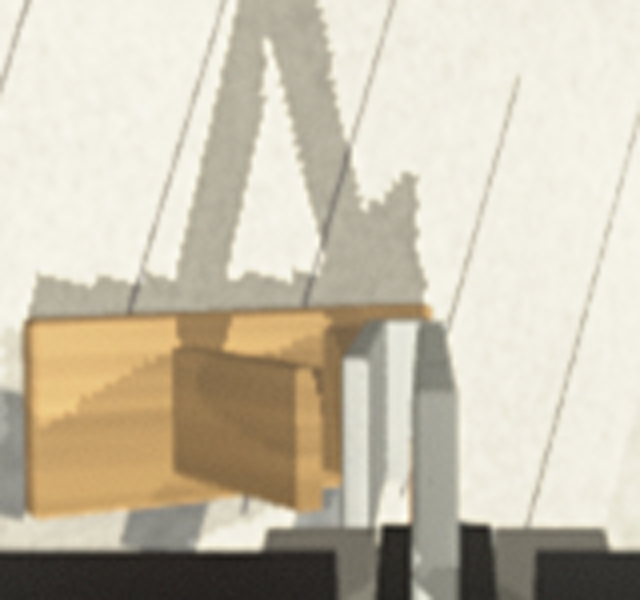

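The slide is aligned again: long edge at y = 28.2 mm along its whole length, and the end square. I lower it in front of the board.

Run:
```python
from station import arm
from plan import *
a=easelheld(.030,.008,np.radians(12),(-.0001,.1667)); b=easelheld(.008,.0015,np.radians(12),(-.0001,.1667))
show(rows(cur(arm),a,7)); show(rows(a,b,3))
```

```text
turn total deg 0.2 dist 0.0911 max 0.51
[-0.0, 0.0, 0.0, -0.11, -0.02, 0.51]
[-0.0, 0.0, 0.0, -0.11, -0.02, 0.51]
[-0.0, 0.0, 0.0, -0.11, -0.02, 0.51]
[-0.0, 0.0, 0.0, -0.11, -0.02, 0.51]
[-0.0, 0.0, 0.0, -0.11, -0.02, 0.51]
[-0.0, 0.0, 0.0, -0.11, -0.02, 0.51]
[-0.0, 0.0, 0.0, -0.11, -0.02, 0.51]
turn total deg 0.0 dist 0.0229 max 0.29
[0.0, 0.0, 0.0, -0.06, -0.09, 0.29]
[0.0, 0.0, 0.0, -0.06, -0.09, 0.29]
[0.0, 0.0, 0.0, -0.06, -0.09, 0.29]
```

>>> carry_out --targets '[[[0,0,0,-0.11,-0.02,0.51,-1],[0,0,0,-0.11,-0.02,0.51,-1],[0,0,0,-0.11,-0.02,0.51,-1],[0,0,0,-0.11,-0.02,0.51,-1],[0,0,0,-0.11,-0.02,0.51,-1],[0,0,0,-0.11,-0.02,0.51,-1],[0,0,0,-0.11,-0.02,0.51,-1],[0,0,0,0,0,0,-1],[0,0,0,0,0,0,-1]]]'

```text
t: 20.65
eef_pos: [0.6623, -0.1545, 0.2683]
ee_rot: [2.524, -0.171, -1.194]
force: [0.4, -0.1, -0.7]
width: 0.0047
```

```bash
cat > chk.py <<'E'
from station import arm
from slidefit import *
def chk(name,u,gap):
    p,d,m,s=snap(arm,name); print(s["eef_pos"],s["force"],s["width"])
    show(rows(cur(arm),easelheld(u,gap,np.radians(12),(-.0001,.1667)),1))
    C=cloud(d,m);L=local(C,EASEL)*1000; o=np.array([30,0,22])
    c=cur(arm); T=c[1].inv().apply(C.reshape(-1,3)-c[0]).reshape(C.shape)*1000
    for v in range(200,286,8):
        k=(T[v,:,2]<275)&(T[v,:,2]>160)&(abs(T[v,:,1])<6)&(abs(T[v,:,0])<45); k[:300]=0;k[340:]=0
        if k.any(): print(v,k.sum(),"y %.1f along %.1f n %.1f"%(np.median(L[v][k][:,1]),np.median((L[v][k]-o)@-DN),np.median((L[v][k]-o)@NN)), np.median(T[v][k],0).round(1))
    b=cv2.imread(f"pics/{name}.png"); cv2.imwrite(f"pics/{name}c.png",cv2.resize(b[150:300,210:370],None,fx=4,fy=4,interpolation=cv2.INTER_CUBIC))
E
python3 -c "
from chk import *
chk('w_e4',.008,.0015)"
```

```text
[ 0.66225814 -0.15454337  0.26825143] [ 0.38087351 -0.09657575 -0.73642823] 0.004687017559192468
turn total deg 0.2 dist 0.0232 max 0.87
[-0.03, -0.0, 0.0, -0.19, -0.27, 0.87]
232 8 y 28.2 along 43.3 n 8.4 [  9.3  -1.3 257.6]
240 9 y 28.3 along 97.7 n 8.9 [ 20.7  -0.9 204.3]
248 12 y 27.9 along 129.3 n 9.3 [ 26.9  -0.7 173.4]
256 12 y 24.7 along 130.0 n 9.3 [ 23.9  -0.7 172. ]
264 12 y 21.3 along 130.1 n 9.3 [ 20.6  -0.7 171.2]
272 12 y 17.9 along 129.8 n 9.3 [ 17.2  -0.7 170.8]
280 12 y 14.6 along 129.9 n 9.3 [ 14.   -0.7 170. ]
```

View pics/w_e4c.png

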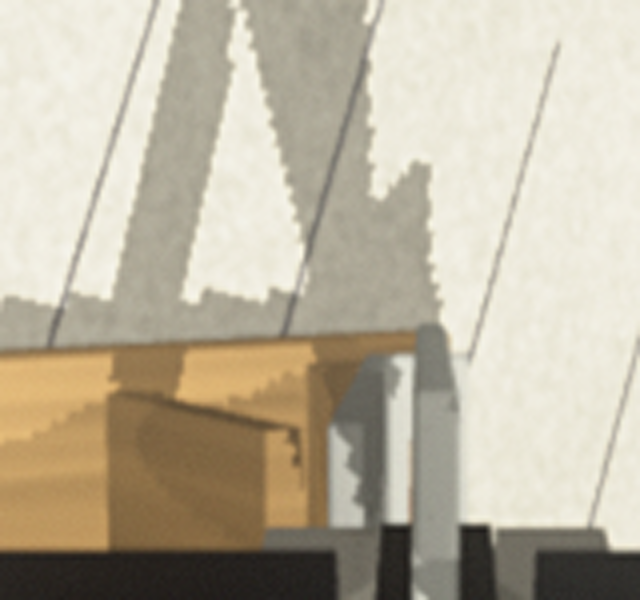

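>>> carry_out --targets '[[[0,0,0,-0.06,-0.08,0.29,-1],[0,0,0,-0.06,-0.08,0.29,-1],[0,0,0,-0.06,-0.08,0.29,-1],[0,0,0,0,0,0,-1],[0,0,0,0,0,0,-1]]]'

```text
t: 21.32
eef_pos: [0.6545, -0.1566, 0.2463]
ee_rot: [2.523, -0.171, -1.194]
force: [-0.4, 0.4, -1.2]
width: 0.0043
```

```bash
python3 -c "
from chk import *
chk('w_e5',.008,.0015)
p,_=arm.grab_frame('scene'); cv2.imwrite('pics/s6.png',cv2.resize(p[170:350,110:310,::-1],None,fx=3.3,fy=3.3,interpolation=cv2.INTER_CUBIC))"
```

```text
[ 0.65451002 -0.15664286  0.24626567] [-0.36508462  0.36059692 -1.20587088] 0.004287837833042873
turn total deg 0.2 dist 0.0009 max 0.03
[-0.02, 0.0, 0.0, -0.0, -0.03, -0.02]
232 7 y 28.1 along 20.3 n 2.8 [  9.2  -1.1 257.9]
240 9 y 28.3 along 74.9 n 3.1 [ 20.6  -1.  204.5]
248 15 y 27.9 along 106.6 n 2.8 [ 26.9  -1.3 173.5]
256 16 y 24.6 along 106.5 n 2.6 [ 23.6  -1.6 172.9]
264 21 y 21.2 along 106.6 n 3.2 [ 20.3  -0.9 172.1]
272 22 y 17.8 along 106.4 n 3.0 [ 16.9  -1.1 171.6]
280 22 y 14.4 along 106.3 n 3.0 [ 13.6  -1.1 170.9]
```

View pics/w_e5c.png

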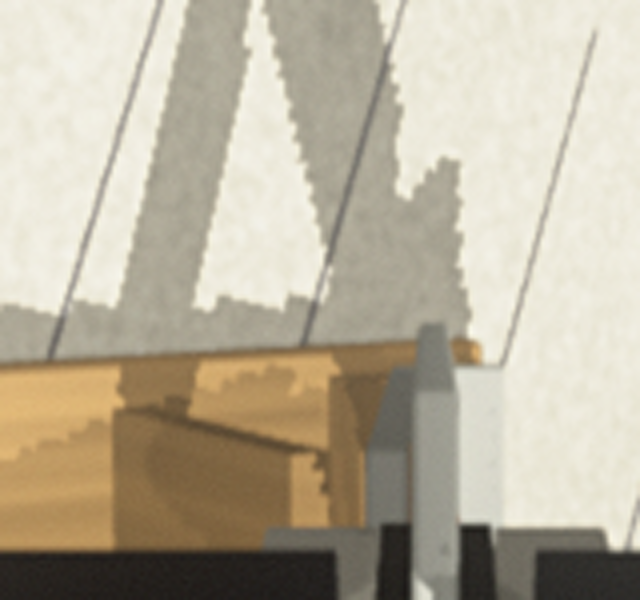

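View pics/s6.png

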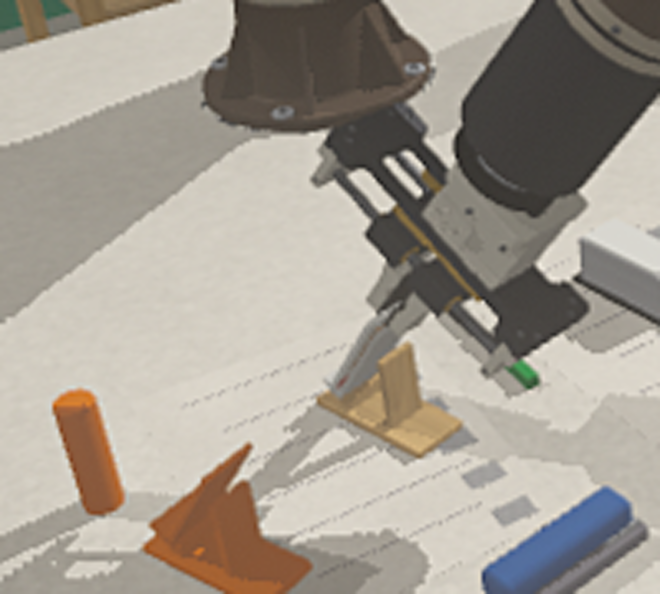

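The slide's tab end is 6.5 mm above the lip and its underside about 0.5 mm off the board, with no contact force. I let go.

>>> carry_out --targets '[[[0,0,0,0,0,0,-0.7],[0,0,0,0,0,0,-0.6],[0,0,0,0,0,0,-0.6],[0,0,0,0,0,-0.4,-0.6],[0,0,0,0,0,-0.6,-0.6],[0,0,0,0,0,-0.8,-0.6],[0,0,0,0,0,-0.8,-0.6],[0,0,0,0,0,-0.3,-0.6]]]' --squeeze 20

```text
t: 22.42
eef_pos: [0.6909, -0.1311, 0.3062]
ee_rot: [2.526, -0.171, -1.194]
force: [-0.0, 0.1, -0.8]
width: 0.0175
```

```bash
python3 -c "
from chk import *
chk('w_e6',.008,.0015)
p,_=arm.grab_frame('scene'); cv2.imwrite('pics/s7.png',cv2.resize(p[170:350,110:310,::-1],None,fx=3.3,fy=3.3,interpolation=cv2.INTER_CUBIC))"
```

```text
[ 0.69092056 -0.13112286  0.30622853] [-0.04620753  0.14687969 -0.8091192 ] 0.01751027922672252
turn total deg 0.3 dist 0.0742 max 2.97
[-0.04, -0.0, 0.0, -0.0, -0.02, 2.97]
208 5 y 28.1 along 88.0 n 3.0 [ 23.   -0.4 266.3]
216 8 y 23.3 along 99.2 n 2.7 [ 20.6  -0.8 254.4]
224 12 y 18.2 along 98.4 n 1.5 [ 15.5  -2.  254. ]
232 12 y 13.2 along 98.7 n 1.5 [ 10.7  -2.  252.7]
240 12 y 8.2 along 98.7 n 1.5 [  5.8  -2.  251.7]
248 12 y 3.2 along 98.6 n 1.5 [  0.8  -2.  250.7]
256 12 y -1.9 along 98.7 n 1.5 [ -4.1  -2.  249.6]
264 12 y -7.1 along 98.0 n 1.5 [ -9.3  -2.  249.2]
272 12 y -12.0 along 98.7 n 1.5 [-14.1  -2.  247.5]
280 12 y -17.3 along 98.2 n 1.5 [-19.3  -2.  246.8]
```

View pics/w_e6.png

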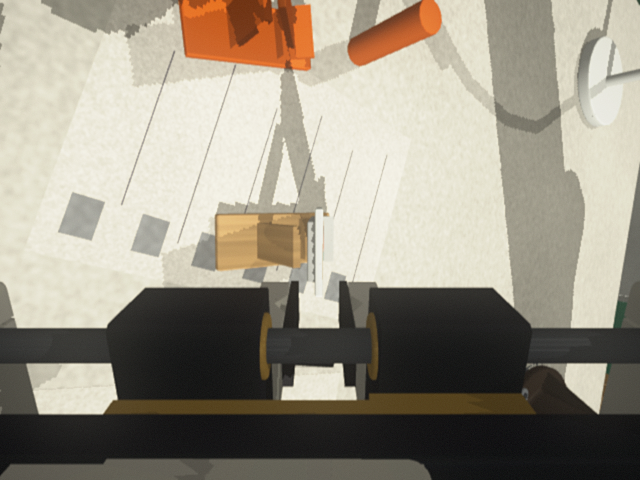

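View pics/s7.png

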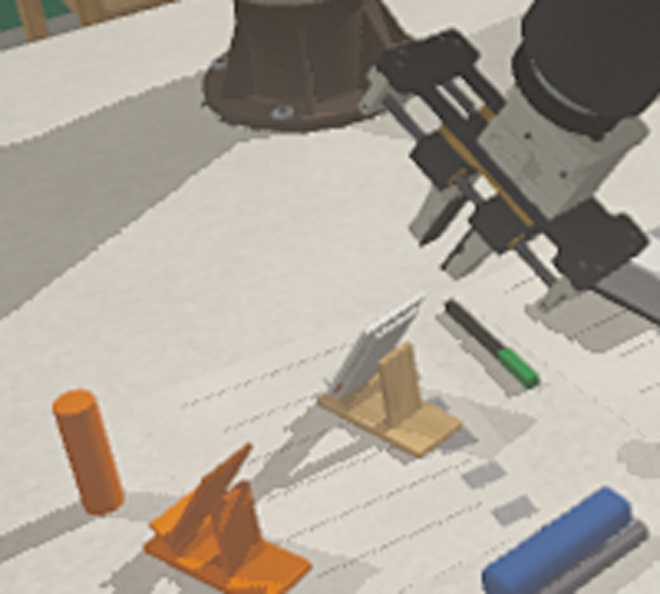

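The slide stands on the easel by itself: the top edge is square and flush, and the sides are at ±28 mm. Now I plan the re-grasp by its long sides.

```bash
cat >> plan.py <<'E'
def side(fr,p,g,back=0,lat=0):
    """long-side grasp: tool z tilted g deg (to -x) from down, tool x along +x"""
    b=np.radians(g); z=np.array([-np.sin(b),0,-np.cos(b)]); x=[np.cos(b),0,-np.sin(b)]
    return pose(fr,np.array(p)-z*back,x,z)
SEAT=np.array([.0034,0,.0644])
E
python3 - <<'E'
from station import arm
from plan import *
from kin import *
P,e=fit(); q=arm.get_state()["q"]; print(q.round(2)); c=cur(arm)
for g in (20,25):
  W=side(EASEL,SEAT,g,.11); 
  print(g,W[0].round(3)); o=rows(c,W,16)
  # simulate ik along
  p,R=c; qq=q
  for i,r in enumerate(o):
    p=p+R.apply(r[3:]*.025); R=R*Rn.from_rotvec(r[:3]*DEG8); qn,er=ik((p,R),P,qq); 
    tip=p+R.apply([0,0,.178]); print(i,qn.round(2),er.round(3),(abs(qn-qq).max()*8).round(2),"tip z",tip[2].round(3)); qq=qn
  qs,er=ik(side(EASEL,SEAT,g),P,qq); print("seat",qs.round(2),er)
E
```

```text
[ 0.16  0.63  0.04  0.26 -1.56  0.08]
20 [ 0.453 -0.245  0.317]
turn total deg 107.7 dist 0.2631 max 0.69
0 [ 0.14  0.6   0.02  0.22 -1.54  0.01] 0.0 0.62 tip z 0.158
1 [ 0.12  0.57  0.    0.17 -1.5  -0.07] 0.0 0.6 tip z 0.153
2 [ 0.1   0.54 -0.02  0.13 -1.46 -0.14] 0.0 0.59 tip z 0.149
3 [ 0.08  0.51 -0.05  0.09 -1.42 -0.21] 0.0 0.57 tip z 0.146
4 [ 0.06  0.48 -0.08  0.05 -1.37 -0.28] 0.0 0.55 tip z 0.143
5 [ 0.03  0.45 -0.11  0.01 -1.32 -0.35] 0.0 0.54 tip z 0.14
6 [ 0.01  0.41 -0.14 -0.02 -1.27 -0.42] 0.0 0.52 tip z 0.138
7 [-0.01  0.38 -0.17 -0.05 -1.21 -0.48] 0.0 0.51 tip z 0.137
8 [-0.03  0.34 -0.21 -0.08 -1.15 -0.54] 0.0 0.5 tip z 0.136
9 [-0.06  0.31 -0.24 -0.11 -1.09 -0.6 ] 0.0 0.49 tip z 0.136
10 [-0.08  0.27 -0.28 -0.13 -1.03 -0.66] 0.0 0.51 tip z 0.137
11 [-0.1   0.24 -0.32 -0.16 -0.96 -0.72] 0.0 0.52 tip z 0.138
12 [-0.12  0.21 -0.36 -0.18 -0.9  -0.78] 0.0 0.54 tip z 0.14
13 [-0.14  0.17 -0.39 -0.2  -0.83 -0.85] 0.0 0.55 tip z 0.143
14 [-0.16  0.14 -0.43 -0.22 -0.76 -0.91] 0.0 0.56 tip z 0.146
15 [-0.18  0.11 -0.47 -0.23 -0.68 -0.97] 0.0 0.58 tip z 0.15
seat [-0.16  0.3 
[... 461 characters left out ...]
.0 0.49 tip z 0.135
6 [-0.    0.4  -0.16 -0.05 -1.23 -0.39] 0.0 0.47 tip z 0.133
7 [-0.03  0.36 -0.2  -0.08 -1.17 -0.44] 0.0 0.49 tip z 0.132
8 [-0.05  0.32 -0.23 -0.12 -1.11 -0.5 ] 0.0 0.51 tip z 0.131
9 [-0.08  0.29 -0.27 -0.15 -1.04 -0.55] 0.0 0.52 tip z 0.131
10 [-0.1   0.25 -0.31 -0.18 -0.98 -0.6 ] 0.0 0.53 tip z 0.132
11 [-0.13  0.22 -0.35 -0.22 -0.91 -0.65] 0.0 0.54 tip z 0.133
12 [-0.16  0.18 -0.38 -0.25 -0.84 -0.7 ] 0.0 0.55 tip z 0.136
13 [-0.19  0.15 -0.42 -0.28 -0.77 -0.74] 0.0 0.55 tip z 0.139
14 [-0.21  0.12 -0.46 -0.31 -0.7  -0.79] 0.0 0.56 tip z 0.143
15 [-0.24  0.09 -0.49 -0.35 -0.63 -0.83] 0.0 0.56 tip z 0.147
seat [-0.21  0.29 -0.49 -0.46 -0.44 -0.72] 7.663298823637476e-11
```

Run:
```python
from station import arm
from plan import *
c=cur(arm); U=(c[0]+[0,0,.03],c[1]); W=side(EASEL,SEAT,20,.12); show(rows(c,U,2)); show(rows(U,W,16))
```

```text
turn total deg 0.0 dist 0.03 max 0.48
[0.0, 0.0, 0.0, 0.1, 0.34, -0.48]
[0.0, 0.0, 0.0, 0.1, 0.34, -0.48]
turn total deg 107.7 dist 0.2663 max 0.69
[0.27, -0.41, 0.69, 0.04, 0.53, 0.41]
[0.27, -0.41, 0.69, 0.11, 0.53, 0.38]
[0.27, -0.41, 0.69, 0.18, 0.53, 0.35]
[0.27, -0.41, 0.69, 0.25, 0.52, 0.32]
[0.27, -0.41, 0.69, 0.32, 0.51, 0.29]
[0.27, -0.41, 0.69, 0.38, 0.48, 0.25]
[0.27, -0.41, 0.69, 0.44, 0.45, 0.21]
[0.27, -0.41, 0.69, 0.49, 0.41, 0.16]
[0.27, -0.41, 0.69, 0.54, 0.37, 0.12]
[0.27, -0.41, 0.69, 0.58, 0.32, 0.08]
[0.27, -0.41, 0.69, 0.61, 0.27, 0.03]
[0.27, -0.41, 0.69, 0.63, 0.21, -0.01]
[0.27, -0.41, 0.69, 0.65, 0.14, -0.06]
[0.27, -0.41, 0.69, 0.65, 0.08, -0.1]
[0.27, -0.41, 0.69, 0.65, 0.01, -0.14]
[0.27, -0.41, 0.69, 0.64, -0.06, -0.17]
```

>>> carry_out --targets '[[[0,0,0,0.1,0.34,-0.48,-0.6],[0,0,0,0.1,0.34,-0.48,-0.6],[0.27,-0.41,0.69,0.04,0.53,0.41,-0.6],[0.27,-0.41,0.69,0.11,0.53,0.38,-0.6],[0.27,-0.41,0.69,0.18,0.53,0.35,-0.6],[0.27,-0.41,0.69,0.25,0.52,0.32,-0.6],[0.27,-0.41,0.69,0.32,0.51,0.29,-0.6],[0.27,-0.41,0.69,0.38,0.48,0.25,-0.6],[0.27,-0.41,0.69,0.44,0.45,0.21,-0.6],[0.27,-0.41,0.69,0.49,0.41,0.16,-0.6],[0.27,-0.41,0.69,0.54,0.37,0.12,-0.2],[0.27,-0.41,0.69,0.58,0.32,0.08,0.2],[0.27,-0.41,0.69,0.61,0.27,0.03,0.6],[0.27,-0.41,0.69,0.63,0.21,-0.01,1],[0.27,-0.41,0.69,0.65,0.14,-0.06,1],[0.27,-0.41,0.69,0.65,0.08,-0.1,1],[0.27,-0.41,0.69,0.65,0.01,-0.14,1],[0.27,-0.41,0.69,0.64,-0.06,-0.17,1],[0,0,0,0,0,0,1]]]'

```text
t: 24.9
eef_pos: [0.4478, -0.2443, 0.3263]
ee_rot: [3.138, 0.357, -2.899]
force: [0.5, -0.2, -0.4]
width: 0.0873
```

Run:
```python
from station import arm
from slidefit import *
p,d,m,s=snap(arm,"w_r1"); print(s["eef_pos"],s["q"].round(2),s["width"])
W=side(EASEL,SEAT,20,.12); show(rows(cur(arm),W,1))
```

```text
[ 0.44782036 -0.24428193  0.32633596] [-0.19  0.09 -0.47 -0.23 -0.7  -0.98] 0.08730327494396613
turn total deg 0.7 dist 0.0018 max 0.07
[-0.0, 0.05, -0.07, -0.04, -0.06, -0.0]
```

View pics/w_r1.png

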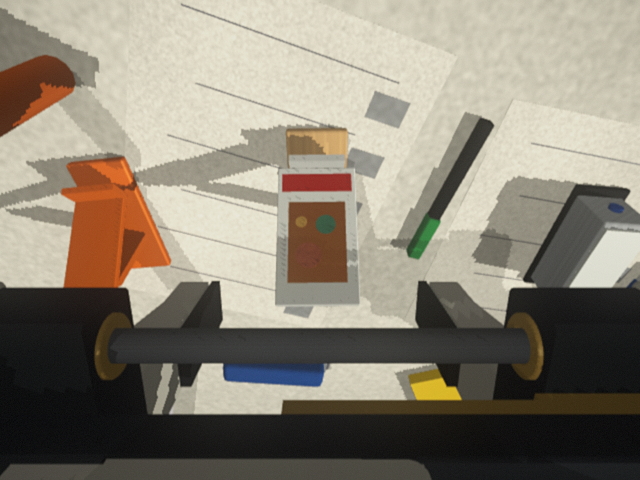

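The slide stands square on the easel (columns 277–358, rows 168–305) with the red tab at the lip end. I fit its pose.

```bash
cat > rect.py <<'E'
from slidefit import *
def slide_rect(name,fr,c0,n0,box,tol=.003):
    """fit slide face plane + rectangle; fr coords; returns centre of face"""
    d,m=load(name); C=cloud(d,m); L=local(C,fr); n0=np.array(n0,float)
    sub=L[box[0]:box[1],box[2]:box[3]].reshape(-1,3); dd=d[box[0]:box[1],box[2]:box[3]].ravel()
    k=(dd>0)&(abs((sub-c0)@n0)<.010)&(np.linalg.norm(sub-c0,axis=1)<.07)
    c,n,g=plane(sub[k],n0); 
    e2=np.array([0,1,0.]); e2-=n*(n@e2); e2/=np.linalg.norm(e2); e1=np.cross(e2,n)
    u=np.c_[(g-c)@e1,(g-c)@e2]*1000
    r=cv2.minAreaRect(u.astype(np.float32)); ctr=c+(e1*r[0][0]+e2*r[0][1])/1000
    print("n",n.round(4),"rect",np.round(r[1],1),"ang",round(r[2],2),"centre",(ctr*1000).round(1),len(g)); return ctr,n,g
E
python3 - <<'E'
from station import arm
from rect import *
slide_rect("w_r1",EASEL,SEAT+NN*.0025,NN,(160,312,268,366))
print("expected face centre",((SEAT+NN*.0025)*1000).round(1))
d,m=load("w_r1"); C=cloud(d,m); c=cur(arm)
T=c[1].inv().apply(C.reshape(-1,3)-c[0]).reshape(C.shape)*1000
for v in (180,220,260,290):
    r=T[v,262:375]; k=r[:,2]<r[len(r)//2,2]+8; print(v,r[k,1].min(),r[k,1].max())
E
```

```text
n [ 0.819  -0.0013  0.5737] rect [101.3  56. ] ang 0.0 centre [ 6.3  0.2 65.1] 10838
expected face centre [ 5.4  0.  65.8]
180 -29.626708414034514 25.423687196678824
220 -29.500013914423203 25.921446860333443
260 -29.231005574299743 26.34706371071873
290 -29.16286681024759 26.388665500405136
```

Run:
```python
from station import arm
from plan import *
show(rows(cur(arm),side(EASEL,SEAT,20,.0),8))
```

```text
turn total deg 0.7 dist 0.1199 max 0.6
[-0.0, 0.01, -0.01, -0.0, -0.01, 0.6]
[-0.0, 0.01, -0.01, -0.0, -0.01, 0.6]
[-0.0, 0.01, -0.01, -0.0, -0.01, 0.6]
[-0.0, 0.01, -0.01, -0.0, -0.01, 0.6]
[-0.0, 0.01, -0.01, -0.0, -0.01, 0.6]
[-0.0, 0.01, -0.01, -0.0, -0.01, 0.6]
[-0.0, 0.01, -0.01, -0.0, -0.01, 0.6]
[-0.0, 0.01, -0.01, -0.0, -0.01, 0.6]
```

>>> carry_out --targets '[[[0,0.01,-0.01,0,-0.01,0.6,1],[0,0.01,-0.01,0,-0.01,0.6,1],[0,0.01,-0.01,0,-0.01,0.6,1],[0,0.01,-0.01,0,-0.01,0.6,1],[0,0.01,-0.01,0,-0.01,0.6,1],[0,0.01,-0.01,0,-0.01,0.6,1],[0,0.01,-0.01,0,-0.01,0.6,1],[0,0.01,-0.01,0,-0.01,0.6,1],[0,0,0,0,0,0,1]]]'

```text
t: 26.08
eef_pos: [0.4896, -0.2354, 0.2112]
ee_rot: [3.14, 0.343, -2.887]
force: [-1.0, -0.7, 1.4]
width: 0.0875
```

Run:
```python
from station import arm
from plan import *
p,d,m,s=snap(arm,"w_r2"); print(s["eef_pos"],s["force"])
show(rows(cur(arm),side(EASEL,SEAT,20,.0),1))
C=cloud(d,m); c=cur(arm)
T=c[1].inv().apply(C.reshape(-1,3)-c[0]).reshape(C.shape)*1000
for v in (150,200,240,270):
    r=T[v,200:440]; k=r[:,2]<r[len(r)//2,2]+8; print(v,r[k,1].min(),r[k,1].max(),np.median(r[k],0))
```

```text
[ 0.48959597 -0.23536588  0.21115972] [-0.99203834 -0.74107812  1.35014075]
turn total deg 0.3 dist 0.0022 max 0.08
[0.01, -0.04, 0.0, -0.03, 0.01, -0.08]
150 -54.363226198648874 54.9953215489561 [ 64.70424834   0.68713656 200.7313643 ]
200 -19.60731351664405 20.083881723126236 [ 4.64801441e+01 -1.19268112e-01  1.77049141e+02]
240 -27.68658118183724 27.68243488162046 [ 29.65903931  -0.25004378 176.02157768]
270 -27.51640038089842 27.985714893858937 [ 1.91434535e+01 -1.19397847e-01  1.68622467e+02]
```

View pics/w_r2.png

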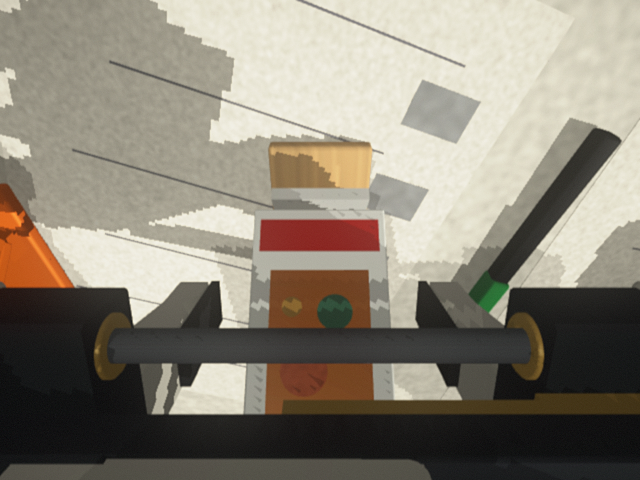

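>>> carry_out --targets '[[[0,-0.04,0,-0.03,0,-0.08,0.6],[0,0,0,0,0,0,0.35],[0,0,0,0,0,0,0.2],[0,0,0,0,0,0,0.1],[0,0,0,0,0,0,0.1],[0,0,0,0,0,0,0.1],[0,0,0,0,0,0,0.1]]]' --squeeze 25

```text
t: 27.0
eef_pos: [0.4897, -0.2355, 0.215]
ee_rot: [3.142, 0.351, -2.886]
force: [-3.0, 0.5, 5.1]
width: 0.0555
```

>>> carry_out --targets '[[[0,0,0,-0.07,0,-0.2,0.1],[0,0,0,-0.14,0,-0.4,0.1],[0,0,0,-0.24,0,-0.66,0.1],[0,0,0,-0.24,0,-0.66,0.1],[0,0,0,-0.24,0,-0.66,0.1],[0,0,0,-0.24,0,-0.66,0.1],[0,0,0,-0.1,0,-0.3,0.1],[0,0,0,0,0,0,0.1]]]'

```text
t: 28.0
eef_pos: [0.4891, -0.2356, 0.3093]
ee_rot: [-3.141, 0.351, -2.886]
force: [0.6, -0.2, -1.6]
width: 0.0554
```

Run:
```python
from station import arm
from rect import *
from kin import *
p,d,m,s=snap(arm,"w_r3"); print(s["eef_pos"],s["force"],s["width"])
C=cloud(d,m); c=cur(arm); T=c[1].inv().apply(C.reshape(-1,3)-c[0]).reshape(C.shape)*1000
P_=T[150:285,200:440].reshape(-1,3); k=(P_[:,2]<200)&(abs(P_[:,1])<27)&(abs(P_[:,0])<60)&(P_[:,2]>100)
cc,n,g=plane(P_[k]/1000,[.57,0,-.82]); print("tool-frame face n",n,cc,"tilt",np.degrees(np.arctan2(n[0],-n[2])))
e1=np.array([n[2],0,-n[0]]); print("x-dir extents",np.percentile(P_[k]@(-e1),[1,99]))
P,e=fit(); q=s["q"]
Wv=side(VIEW,[0,0,.0505],-35); A=(Wv[0]+[0,0,.09],Wv[1]); o=rows(c,A,16); show(o)
p,R=c; qq=q
for i,r in enumerate(o):
    p=p+R.apply(r[3:]*.025); R=R*Rn.from_rotvec(r[:3]*DEG8); qn,er=ik((p,R),P,qq); print(i,qn.round(2),er.round(3),(abs(qn-qq).max()*8).round(2)); qq=qn
print(ik(Wv,P,qq))
```

```text
[ 0.48913978 -0.23561898  0.30934522] [ 0.57474668 -0.21876976 -1.57545913] 0.055397823854787635
tool-frame face n [ 0.57538293  0.00188068 -0.81788199] [2.71399752e-02 2.18688915e-08 1.75271526e-01] tilt 35.126524447984615
x-dir extents [105.64962416 141.62981225]
turn total deg 55.3 dist 0.302 max 0.6
[-0.01, 0.43, 0.05, -0.44, 0.55, 0.26]
[-0.01, 0.43, 0.05, -0.45, 0.56, 0.23]
[-0.01, 0.43, 0.05, -0.46, 0.56, 0.21]
[-0.01, 0.43, 0.05, -0.47, 0.56, 0.18]
[-0.01, 0.43, 0.05, -0.48, 0.57, 0.15]
[-0.01, 0.43, 0.05, -0.48, 0.57, 0.12]
[-0.01, 0.43, 0.05, -0.48, 0.57, 0.1]
[-0.01, 0.43, 0.05, -0.48, 0.57, 0.07]
[-0.01, 0.43, 0.05, -0.48, 0.58, 0.04]
[-0.01, 0.43, 0.05, -0.48, 0.58, 0.01]
[-0.01, 0.43, 0.05, -0.48, 0.58, -0.02]
[-0.01, 0.43, 0.05, -0.47, 0.59, -0.05]
[-0.01, 0.43, 0.05, -0.47, 0.59, -0.07]
[-0.01, 0.43, 0.05, -0.46, 0.59, -0.1]
[-0.01, 0.43, 0.05, -0.45, 0.6, -0.13]
[-0.01, 0.43, 0.05, -0.43, 0.6, -0.15]
0 [-0.1   0.17 -0.45 -0.16 -0.69 -1.11] 0.0 0.82
1 [-0.05  0.19 -0.45 -0.11 -0.72 -1.2 ] 0.0 0.71
2 [-0.01  0.2  -0.44 -0.07 -0.76 -1.28] 0.0 0.61
3 [ 0.03  0.22 -0.43 -0.04 -0.81 -1.34] 0.0 0.52
4 [ 0.07  0.25 -0.41 -0.02 -0.87 -1.4 ] 0.0 0.44
5 [ 0.1   0.27 -0.38 -0.01 -0.93 -1.44] 0.0 0.47
6 [ 0.13  0.3  -0.36 -0.01 -0.99 -1.49] 0.0 0.49
7 [ 0.16  0.32 -0.32 -0.01 -1.05 -1.52] 0.0 0.51
8 [ 0.19  0.35 -0.29 -0.01 -1.12 -1.55] 0.0 0.53
9 [ 0.21  0.39 -0.25 -0.02 -1.19 -1.58] 0.0 0.54
10 [ 0.23  0.42 -0.21 -0.03 -1.25 -1.6 ] 0.0 0.55
11 [ 0.25  0.45 -0.16 -0.04 -1.32 -1.63] 0.0 0.56
12 [ 0.27  0.49 -0.12 -0.05 -1.39 -1.65] 0.0 0.56
13 [ 0.29  0.52 -0.07 -0.06 -1.47 -1.67] 0.0 0.57
14 [ 0.31  0.56 -0.02 -0.08 -1.54 -1.69] 0.0 0.58
15 [ 0.32  0.59  0.03 -0.1  -1.61 -1.71] 0.0 0.58
(array([ 0.32478464,  0.68603478, -0.03377276, -0.09652817, -1.45576507,
       -1.69748251]), np.float64(3.004122917744586e-09))
```

View pics/w_r3.png

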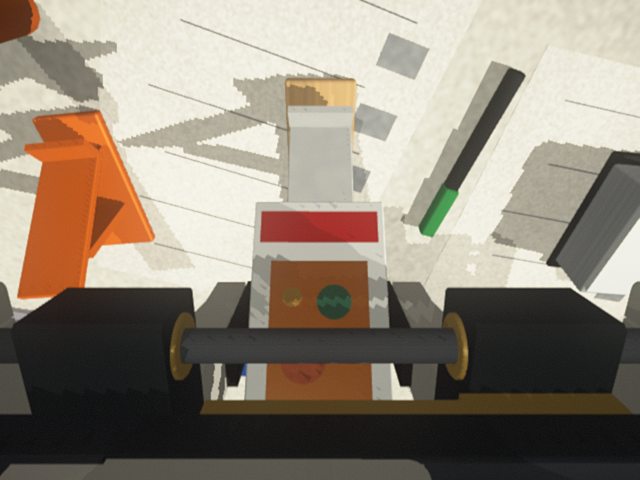

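>>> carry_out --targets '[[[-0.01,0.43,0.05,-0.44,0.55,0.26,0.1],[-0.01,0.43,0.05,-0.45,0.56,0.23,0.1],[-0.01,0.43,0.05,-0.46,0.56,0.21,0.1],[-0.01,0.43,0.05,-0.47,0.56,0.18,0.1],[-0.01,0.43,0.05,-0.48,0.57,0.15,0.1],[-0.01,0.43,0.05,-0.48,0.57,0.12,0.1],[-0.01,0.43,0.05,-0.48,0.57,0.1,0.1],[-0.01,0.43,0.05,-0.48,0.57,0.07,0.1],[-0.01,0.43,0.05,-0.48,0.58,0.04,0.1],[-0.01,0.43,0.05,-0.48,0.58,0.01,0.1],[-0.01,0.43,0.05,-0.48,0.58,-0.02,0.1],[-0.01,0.43,0.05,-0.47,0.59,-0.05,0.1],[-0.01,0.43,0.05,-0.47,0.59,-0.07,0.1],[-0.01,0.43,0.05,-0.46,0.59,-0.1,0.1],[-0.01,0.43,0.05,-0.45,0.6,-0.13,0.1],[-0.01,0.43,0.05,-0.43,0.6,-0.15,0.1],[0,0,0,0,0,0,0.1],[0,0,0,0,0,0,0.1]]]'

```text
t: 30.3
eef_pos: [0.6286, 0.0292, 0.2711]
ee_rot: [3.133, -0.612, -2.99]
force: [0.4, -0.2, -0.6]
width: 0.0559
```

```bash
cat > hv.py <<'E'
from station import arm
from rect import *
def hv(name,z):
    p,d,m,s=snap(arm,name); print(s["eef_pos"],s["force"],s["width"])
    C=cloud(d,m); L=local(C,VIEW); c=cur(arm); T=c[1].inv().apply(C.reshape(-1,3)-c[0]).reshape(C.shape)
    sub=(slice(100,285),slice(200,440)); Q=L[sub].reshape(-1,3); t=T[sub].reshape(-1,3)
    k=(abs(t[:,1])<.032)&(abs(.575*t[:,0]-.818*(t[:,2]-.1562))<.006)
    cc,n,g=plane(Q[k],[0,0,1]); g=g*1000; print("face n in viewer frame",n.round(4),"z",np.median(g[:,2]),"x max",np.percentile(g[:,0],[98,99.5]),"y",np.percentile(g[:,1],[1,99]))
    for x in (20,30,40): 
        h=g[abs(g[:,0]-x)<2]; 
        if len(h): print(x,h[:,1].min(),h[:,1].max())
    tgt=side(VIEW,[0,0,z],-35.1); o=rows(c,tgt,1); show(o); return tgt
E
python3 -c "
from hv import *
hv('w_v1',.0505+.09)
p,_=arm.grab_frame('scene'); cv2.imwrite('pics/s8.png',cv2.resize(p[120:300,210:410,::-1],None,fx=3.3,fy=3.3,interpolation=cv2.INTER_CUBIC))"
```

```text
[0.62860177 0.02915101 0.27107562] [ 0.42548476 -0.16047863 -0.62682589] 0.05586623468388874
face n in viewer frame [-5.e-04  5.e-03  1.e+00] z 143.08180367335075 x max [49.14342858 49.87336267] y [-28.14924241  26.31276042]
20 -28.700268210482196 27.236075742345534
30 -28.577984719918245 26.957871809117886
40 -28.87007856839359 26.91095436646295
turn total deg 0.8 dist 0.0015 max 0.09
[0.09, 0.01, -0.04, -0.0, 0.05, 0.03]
```

View pics/w_v1.png

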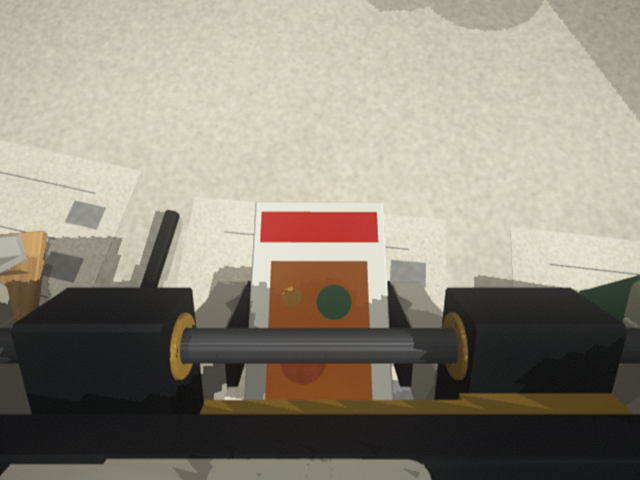

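View pics/s8.png

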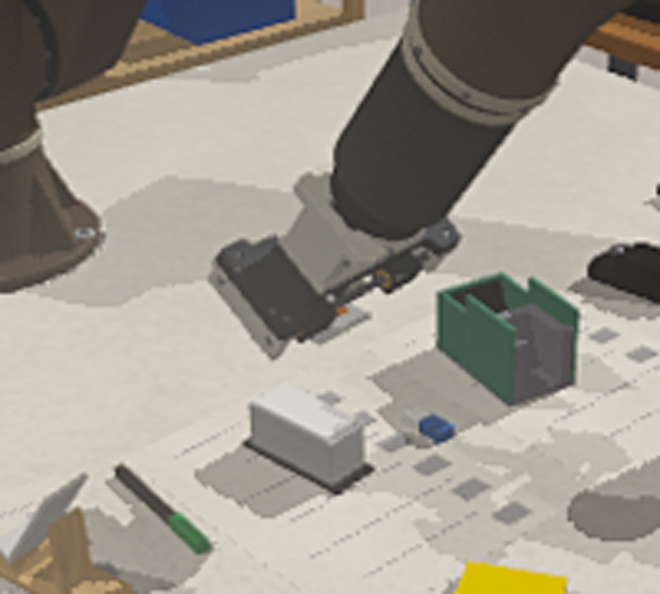

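```bash
python3 -c "
from hv import *
c=cur(arm); a=side(VIEW,[0,0,.0505+.004],-35.1); show(rows(c,a,8))"
```

```text
turn total deg 0.8 dist 0.0871 max 0.36
[0.01, 0.0, -0.0, -0.25, 0.0, 0.36]
[0.01, 0.0, -0.0, -0.25, 0.0, 0.36]
[0.01, 0.0, -0.0, -0.25, 0.0, 0.36]
[0.01, 0.0, -0.0, -0.25, 0.0, 0.36]
[0.01, 0.0, -0.0, -0.25, 0.01, 0.36]
[0.01, 0.0, -0.0, -0.25, 0.01, 0.36]
[0.01, 0.0, -0.0, -0.25, 0.01, 0.36]
[0.01, 0.0, -0.0, -0.25, 0.01, 0.36]
```

>>> carry_out --targets '[[[0.01,0,0,-0.25,0,0.36,0.1],[0.01,0,0,-0.25,0,0.36,0.1],[0.01,0,0,-0.25,0,0.36,0.1],[0.01,0,0,-0.25,0,0.36,0.1],[0.01,0,0,-0.25,0.01,0.36,0.1],[0.01,0,0,-0.25,0.01,0.36,0.1],[0.01,0,-0.02,-0.25,0.01,0.36,0.1],[0.01,0,-0.02,-0.25,0.01,0.36,0.1],[0,0,0,0,0,0,0.1],[0,0,0,0,0,0,0.1]]]'

```text
t: 31.65
eef_pos: [0.6283, 0.0306, 0.1846]
ee_rot: [3.14, -0.611, -2.983]
force: [-0.4, 0.2, -0.2]
width: 0.0555
```

```bash
python3 -c "
from hv import *
hv('w_v2',.0505)
p,_=arm.grab_frame('scene'); cv2.imwrite('pics/s9.png',cv2.resize(p[190:290,250:370,::-1],None,fx=5,fy=5,interpolation=cv2.INTER_CUBIC))"
```

```text
[0.62829404 0.03061137 0.18457041] [-0.39047892  0.1603336  -0.18193483] 0.055472673986633095
face n in viewer frame [1.e-04 1.e-04 1.e+00] z 56.463005656050335 x max [49.01802198 49.80697048] y [-27.51091389  27.00324569]
20 -28.25691673182644 27.463229967898457
30 -28.231956131157972 27.668950856820906
40 -28.09425397541571 27.724808230901193
turn total deg 0.1 dist 0.004 max 0.14
[0.01, 0.01, 0.01, -0.07, -0.02, 0.14]
```

View pics/w_v2.png

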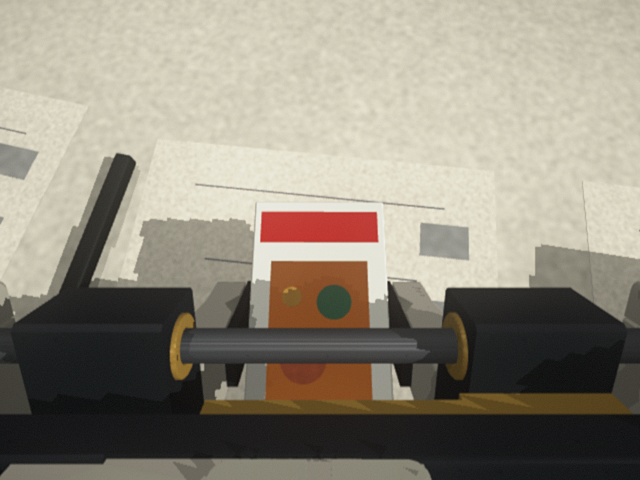

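View pics/s9.png

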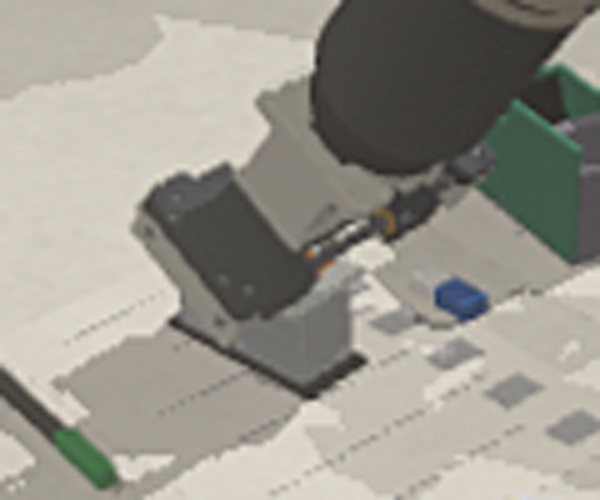

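>>> carry_out --targets '[[[0,0,0,-0.02,0,0.03,0.1],[0,0,0,-0.02,0,0.03,0.1],[0,0,0,-0.02,0,0.03,0.1],[0,0,0,0,0,0,0.1],[0,0,0,0,0,0,0.1]]]'

```text
t: 32.38
eef_pos: [0.6281, 0.0306, 0.1816]
ee_rot: [3.14, -0.612, -2.983]
force: [-0.1, -0.2, -0.9]
width: 0.0556
```

```bash
python3 -c "
from hv import *
hv('w_v3',.0505)"
```

```text
[0.62808648 0.03059289 0.18164084] [-0.10339944 -0.16882305 -0.89954736] 0.05557193035128022
face n in viewer frame [2.e-04 7.e-04 1.e+00] z 53.55117465822426 x max [49.34199544 50.0639753 ] y [-27.50521755  26.97420846]
20 -28.175401261437084 27.45681554065037
30 -28.360710770037635 27.616894175747685
40 -28.06352246626356 27.699531047209714
turn total deg 0.1 dist 0.001 max 0.03
[0.01, 0.01, 0.01, -0.01, -0.02, 0.03]
```

>>> carry_out --targets '[[[0,0,0,-0.01,0,0.014,0.1],[0,0,0,-0.01,0,0.014,0.1],[0,0,0,0,0,0,0.1],[0,0,0,0,0,0,0.1]]]'

```text
t: 32.92
eef_pos: [0.6281, 0.0306, 0.1808]
ee_rot: [3.14, -0.612, -2.983]
force: [0.2, -0.7, -0.9]
width: 0.0553
```

>>> carry_out --targets '[[[0,0,0,-0.008,0,0.011,0.1],[0,0,0,-0.008,0,0.011,0.1],[0,0,0,0,0,0,0.1],[0,0,0,0,0,0,0.1]]]'

```text
t: 33.42
eef_pos: [0.6281, 0.0306, 0.1806]
ee_rot: [3.14, -0.612, -2.983]
force: [-0.8, 0.9, 4.9]
width: 0.0554
```

```bash
python3 -c "
from hv import *
hv('w_v4',.0505)"
```

```text
[0.6280896  0.03062467 0.180608  ] [-0.75856724  0.92764885  4.92933805] 0.05535033898064644
face n in viewer frame [2.6e-03 2.0e-04 1.0e+00] z 52.483723273934274 x max [49.3317174  50.00520814] y [-27.5219215   27.00173199]
20 -28.203220920733827 27.29133158177166
30 -27.976038708015025 27.679572630675217
40 -28.14809917756331 27.627745729905126
turn total deg 0.1 dist 0.0006 max 0.02
[0.01, 0.01, 0.01, 0.02, -0.02, -0.0]
```

Contact at 4.9 N, with the slide level. I let go and back off.

>>> carry_out --targets '[[[0,0,0,0,0,0,0.35],[0,0,0,0,0,0,0.5],[0,0,0,0,0,0,0.7],[0,0,0,0,0,0,0.8],[0,0,0,0,0,-0.3,0.8],[0,0,0,0,0,-0.6,0.8],[0,0,0,0,0,-1,0.8],[0,0,0,0,0,-1,0.8],[0,0,0,0,0,-1,0.8],[0,0,0,0,0,-1,0.8],[0,0,0,0,0,0,0.8]]]'

```text
t: 34.85
eef_pos: [0.699, 0.0416, 0.283]
ee_rot: [3.14, -0.607, -2.983]
force: [-0.7, -0.4, -0.9]
width: 0.079
```

Run:
```python
from station import arm
from rect import *
p,d,m,s=snap(arm,"w_v5"); print(s["eef_pos"],s["force"],s["width"])
slide_rect("w_v5",VIEW,np.array([0,0,.053]),[0,0,1],(60,290,180,460))
p,_=arm.grab_frame('scene'); cv2.imwrite('pics/s10.png',cv2.resize(p[190:290,250:370,::-1],None,fx=5,fy=5,interpolation=cv2.INTER_CUBIC))
p,d=arm.grab_frame('top'); cv2.imwrite('pics/t10.png',p[:,:,::-1])
m=arm.camera_model("top"); C=cloud(d,m); L=local(C,VIEW)
k=(L[...,2]>.048)&(L[...,2]<.06)&(abs(L[...,0])<.06)&(abs(L[...,1])<.04)
print("top cam rect",cv2.minAreaRect((L[k][:,:2]*1000).astype(np.float32)),np.median(L[k][:,2]))
```

```text
[0.6990443  0.04156119 0.28297059] [-0.67432492 -0.40893248 -0.85701956] 0.07900147561742765
n [ 1.e-03 -6.e-04  1.e+00] rect [55.9 93.1] ang 89.87 centre [ 3.7 -0.2 52.5] 9523
top cam rect ((0.36894989013671875, -0.4040870666503906), (55.97991180419922, 100.24275207519531), 89.6950912475586) 0.053340382831312816
```

View pics/w_v5.png

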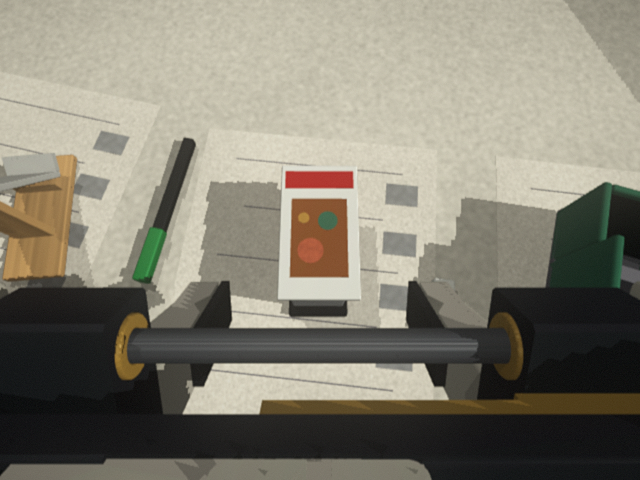

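View pics/s10.png

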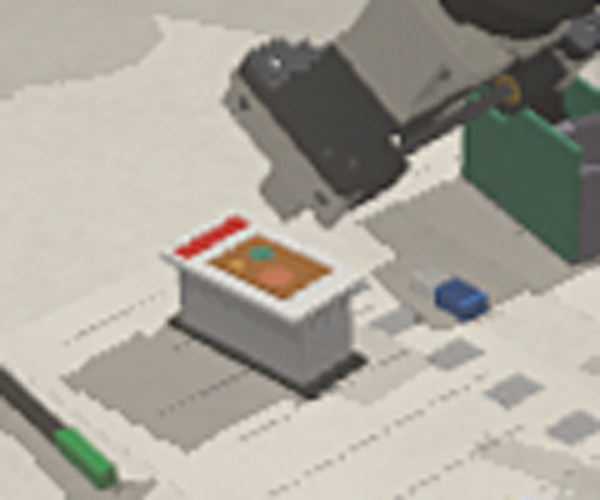

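The slide lies flat, level and centred to within about 0.5 mm. Last, I check that the loose things have not moved.

Run:
```python
from station import arm
from h import *
a=cv2.imread("pics/top0.png");b=cv2.imread("pics/t10.png")
for n,(u,v) in dict(eraser=(273,257),marker=(375,281),cup=(208,173),mouse=(128,282),notes=(322,171),stapler=(413,179),glue=(513,289),orange=(486,244)).items():
    t=a[v-22:v+22,u-22:u+22]; r=cv2.matchTemplate(b[v-30:v+30,u-30:u+30],t,cv2.TM_CCOEFF_NORMED); _,s,_,l=cv2.minMaxLoc(r); print(n,round(s,2),np.array(l)-8)
```

```text
eraser 0.9 [0 0]
marker 0.89 [0 0]
cup 0.31 [0 0]
mouse 0.83 [0 0]
notes 0.09 [7 8]
stapler 0.96 [0 0]
glue 0.87 [0 0]
orange 0.77 [0 0]
```

View pics/t10.png

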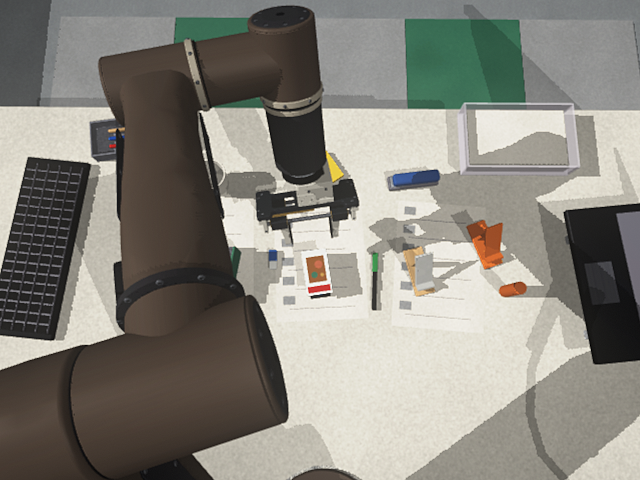

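The slide is centred on the viewer at (317,273). The loose things in view have not moved; the notes and part of the cup are hidden by the arm, which never came near them. I hand the job in.

Run:
```python
from station import arm
print(arm.job_done()); print(arm.get_state()["t"])
```

```text
the job is handed in; nothing more can be done
None
the job is handed in; nothing more can be done
```

The slide is now lying face up, flat and centred on the light block, and the job was handed in at about 35 s.

- **Out of the tray:** I pressed the tab end once and it stayed leaning by itself at 58.5°. I took it out by its upper end.
- **On the easel:** I let go with the tab about 6.5 mm above the lip, so the slide slid the last few millimetres down the board. It then measured square on the board, leaning 55.0°, centred to about 0.2 mm.
- **On the light block:** I took it again by its long sides and lowered it until it touched with about 5 N, then let go.

**Last checks:**
- Both cameras show the slide level and within about 0.5 mm of centre across the block. The top camera gives 0.4 mm along it and 0.3° of turn.
- The wrist camera's fit read 3.7 mm off along the block. The fingers hid one end (it saw 93 of the 100 mm), so I went by the top camera.
- The eraser, marker, mouse, stapler, glue stick and orange look-alike easel had not shifted in the top picture. The sticky notes and part of the cup were hidden by the arm, so I could not check those two.

**One thing went wrong:** on the first sideways approach I came in too low. The slide's corner bumped the top of the easel board, with a reading of about 19 N. That turned the slide about 12° in the grip. It did not drop, and I lifted off, turned the gripper to straighten the slide, and placed it again.

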